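# Lock the tin and put it and its measure up on the narrow ledge

## Task

Please put the tin and its measuring cup up on the hutch's narrow ledge, under the slatted shelf: the cup, mouth down as it is now, beside the little clay pot, and the tin upright beside the glass jar, both squarely on the board. The cup is sitting over the tin's knob, and the lid is loose, so turn the knob clockwise until it stops before you lift the tin. Set them down rather than drop them, and leave the other things where they are.

Things in the scene. Friction and masses are not known exactly. Their poses are not given: they have to be found in the camera images.
- hutch: Fixed teak hutch on the table, facing the robot, yaw up to 0.12. Origin on the table under the middle of its ledge; x away from the robot, y left along the ledge. Ledge board: x -38 to 38, y -220 to 220, top 100 up, open in front and behind. Slatted shelf over it: underside 335 up, x -12 to 152: no room for an upright gripper. End posts 34 x 24 at y +/-232; feet there from x -50.
- ledge_mid (a point): Middle of the top of the ledge (100 up), axes as the hutch. Reach in from the front with the tool leaning back 28 to 45 degrees, so that its body stays in front of the slatted shelf. Jar and pot stand on the ledge about 165 from the middle, one at each end; which is where changes. The 270 between them are free for tin and cup.
- tin: Loose round tin canister, full, 0.3 to 0.6 kg: 64 diameter, straight sides, 96 high to its flat lid, knob on the lid to 120. Origin at the centre of its underside, z up. It starts upright on the table, left or right of the hutch's front, the cup upside down on its lid. The knob's bar lies along the tin's x when unlocked, along its y, in line with two dark marks on the lid, when locked. The lid stays on.
- tin_latch (a joint): Angle of the knob on the tin's lid, rad: 0 unlocked, grows as the knob is turned clockwise seen from above, stop at 1.571 (locked). It starts at 0.1 to 0.4, turns against 0.02 N m of friction and stays where it is left. The tin's weight holds it while the knob turns; at the stop it would turn along, which does no harm.
- latch_grip (a point): On the knob's axis, 14 above the lid (110 above the tin's underside): the height to grip. The knob is a wooden bar 34 long and 10 thick, from 4 to 24 above the lid, on a disc of 22 diameter. This point's x axis lies along the bar, z up.
- measure: Loose steel measuring cup, 0.09 kg, mouth down: 57 outside diameter, straight sides, 42 high, closed flat bottom uppermost. Origin at the centre of its mouth (underside as it stands), z up. A strip handle 16 wide, 2.5 thick runs from the rim along its -x to 121 from the axis, 1 to 4 above the rim. It starts on the tin's lid, handle roughly towards the robot (within about 65 degrees).
- jar: Loose closed glass jar with a cork cap, 58 in diameter, about 95 high, standing on the ledge near one end. Origin at the centre of its underside. To be left alone.
- pot: Loose small terracotta pot with a succulent, 60 in diameter at its rim, 58 high (leaves to 88), on the ledge near the other end. Origin at the centre of its underside. To be left alone.
- bowl: Loose speckled grey ceramic bowl, 136 across, 58 high, on the table on the side away from the tin. Origin at the centre of its underside. To be left alone.
- brush: Loose bamboo back brush, 354 long, lying bristles down across the table in front of the hutch, head 112 x 62 x 34 high at its +x end, handle 24 wide. Origin on the table 130 from the middle of the head. To be left alone.
Not all that is in view belongs to the job. What is shaped like the tin but pink is not meant. Of the things that look like the measure, the larger one is meant.

How it is judged:
By the outcome, as a careful person would: the job done as asked, in the order asked, and still so for the second after the job is handed in, with the robot touching nothing.
It also fails if it takes over 72 s, if anything falls off the work surface, if the arm or the gripper's body presses on something with over 40 N, if the wrist force passes 120 N, or if a joint passes its speed limit or range.

## Robot

A 6-joint arm with a two-finger parallel gripper is mounted at the origin on the work surface. World frame = base frame: x ahead of the robot, y to its left, z up, the work surface at z = 0. Lengths are in mm, angles in rad, forces in N, time in s.
With the tool pointing down it reaches from about 350 to 975 mm from the base axis. Payload 7.1 kg.
Tool frame: the origin (TCP) lies between the finger pads; the fingertips stand 19 mm ahead of it and the grasp point (between the pads) is the TCP (ctrl.finger_overhang is the distance from the TCP to the fingertips, in mm); z points along the fingers, y is the line along which they close (so a half turn about z gives the same grasp; the last joint's range is limited). The gripper opens to 88 mm and grips with 3 to 60 N. Pads are 20 mm wide; open, the fingers measure 115 mm over their backs; the gripper's body (75 mm by 178 mm) begins 61 mm behind the grasp point.
Start: joints at [-1.16, 0.423, 1.63, -0, 1.089, -0.019], TCP at [260.446, -568.131, 241.675] pointing down, gripper open.
Joint ranges: [-3, 3], [-0.9, 2.11], [0.09, 2.58], [-1.31, 4.45], [0.11, 2.69], [-2.54, 2.54]. Speed limits (rad/s): [2.39, 2.39, 3.01, 3.14, 3.14, 3.14].

## Interface

Orientations are given as a rotation vector (axis times angle).
In Python, from workcell import ctrl gives the robot as it stands. The module is installed in compiled form; this text tells all that it offers.
- The arm moves only by the tool arm_command, never from a script. Its argument "rows" is one flat list of numbers, 7 for each row, row after row: the turn, a rotation vector about the tool's x, y, z scaled (see below), then the shift along the tool's x, y, z scaled (see below), then the opening, from -1 (shut) to 1 (fully open). A call has 1 to 5 rows; each row is the pose to reach, as a shift and turn from the pose commanded when the call began, along the tool's axes at that moment, turning the shorter way round; what a row does not reach only later rows make up. The controller multiplies each number of a shift by 80 mm and each number of a turn by 180 degrees. A row lasts 1/10 s, in which the tool goes at most 50 mm and 8.59 degrees, less where a joint would pass 70% of its speed; a pose out of reach is approached as far as the arm can. A call with a number of a shift or a turn outside -1 to 1 is refused whole. A call with a gripper value outside its range is refused whole. The fingers move at their own pace and stop on an object; the grip force is fixed at half the most. Time passes only in rows, so rows that repeat a pose let the fingers close. It gives the time, the measured TCP pose, the force, the opening and the grip force at its end, in the units of the state.
- ctrl.get_obs(): the state, without advancing time (a new reading comes with each control period).
- ctrl.get_image(name): name is "scene" or "top" or "wrist"; returns (picture, depth): 400x640x3 uint8, red, green, blue; 400x640 float32, mm along the optical axis (not along the pixel's ray), 0 where there is no reading.
- ctrl.camera_params(name): a dict with "camera_matrix" (3x3 intrinsics, pixels), "world_to_cam" (4x4, takes a point from world to camera coordinates); the wrist camera has in their place "tool_from_camera" (4x4, takes a point from camera to tool coordinates, whose origin is the TCP and whose axes are the flange's). Camera axes: x right, y down, z forward; pixel columns grow to the right and rows downward; lengths in mm; the calibration is good to about 2 mm. The wrist camera is an equidistant fisheye: a pixel r from the principal point sees the ray r / f radians off the axis. A picture is of the moment at which its call begins: read the wrist's pose just before it. camera_params takes no time and is no camera call.
- ctrl.close_job(): hands the job in; it is judged then, once.
The state is a dict: "t": time; "qpos": joint angles; "qvel": joint speeds; "joint_torque": joint torques, N m; "ee_pos": TCP position; "orientation": TCP orientation; "ft_force": force on the tool from outside, world axes, zero at the start; "moment": the same for the moment, N m; "width": finger opening in mm; "grasp_force": force on a finger pad.
Only numpy, scipy, OpenCV 4.12 (cv2) and the standard library are available. Lean on these libraries where they do the work, as an engineer would, in place of code of your own. Each camera call takes 0.05 s, during which the arm holds its last target. There are 200 camera calls.

## Working session

There is one attempt and no reset: what is moved stays moved. The work goes in short steps, Python scripts to look and compute and a tool call to move; the robot and the scene stay as the last step left them, time stands still between calls to the robot, and variables do not carry over. Pictures are saved under pics/ and viewed, at most 10 in all, crops included, and the job is handed in when it is done.

Besides the shell and the picture viewer there is one more tool, called after ">>>" in YAML: its name, and indented under it one key for each argument. arm_command: Moves the arm, as the interface text tells. Shifts and turns lie within -1 to 1; 1 stands for 80 mm of shift or 180 degrees of turn. Its arguments: {"type":"object","properties":{"rows":{"type":"array","items":{"type":"number"}}},"required":["rows"]}

```bash
mkdir -p pics
cat > h.py <<'E'
import numpy as np, cv2
from scipy.spatial.transform import Rotation as R
from workcell import ctrl
def px2w(name,depth,u,v,w=1):
    P=ctrl.camera_params(name);K=np.array(P["camera_matrix"]);T=np.linalg.inv(np.array(P["world_to_cam"]))
    d=depth[v-w:v+w+1,u-w:u+w+1];d=np.median(d[d>0]) if (d>0).any() else np.nan
    c=np.array([(u-K[0,2])/K[0,0]*d,(v-K[1,2])/K[1,1]*d,d,1])
    return (T@c)[:3]
def pcl(name,depth):
    P=ctrl.camera_params(name);K=np.array(P["camera_matrix"]);T=np.linalg.inv(np.array(P["world_to_cam"]))
    v,u=np.mgrid[:400,:640];d=depth
    c=np.stack([(u-K[0,2])/K[0,0]*d,(v-K[1,2])/K[1,1]*d,d],-1)
    p=c@T[:3,:3].T+T[:3,3];p[d<=0]=np.nan
    return p
def save(n,im):cv2.imwrite(n,im[:,:,::-1])
E
python3 - <<'E'
from h import *
for n in("scene","top"):
    im,d=ctrl.get_image(n);save(f"pics/{n}0.png",im);np.savez(f"{n}0.npz",im=im,d=d)
    print(n,ctrl.camera_params(n))
o=ctrl.get_obs();print(o, R.from_rotvec(o["orientation"]).as_matrix().round(3),ctrl.finger_overhang)
print(ctrl.camera_params("wrist"))
E
```

```text
scene {'camera_matrix': array([[367.5218418 ,   0.        , 319.19702904],
       [  0.        , 367.5218418 , 205.31070146],
       [  0.        ,   0.        ,   1.        ]]), 'world_to_cam': array([[ 9.79411131e-01, -2.01397062e-01, -1.38945954e-02,
        -5.70001938e+02],
       [-1.76909635e-01, -8.23096058e-01, -5.39644198e-01,
         1.37593211e+02],
       [ 9.72461694e-02,  5.30991623e-01, -8.41778522e-01,
         9.84583309e+02],
       [ 0.00000000e+00,  0.00000000e+00,  0.00000000e+00,
         1.00000000e+00]])}
top {'camera_matrix': array([[381.10951163,   0.        , 321.88012424],
       [  0.        , 381.10951163, 204.52046832],
       [  0.        ,   0.        ,   1.        ]]), 'world_to_cam': array([[ 1.83152055e-03, -9.99636768e-01,  2.68882494e-02,
        -4.38347148e+01],
       [-9.88513795e-01, -5.87318587e-03, -1.51016496e-01,
         5.94194035e+02],
       [ 1.51119562e-01, -2.63028157e-02, -9.88165492e-01,
         1.04967450e+03],
       [ 0.00000000e+00,  0.00000000e+00,  0.00000000e+00,
         1.00000000e+00]])}
{'t': 0.1, 'qpos': array([-1
[... 586 characters left out ...]
0.02125658, -0.03195882, -0.02462204]), 'grasp_force': 0.0, 'width': 87.72862285533148} [[ 0.909  0.417 -0.001]
 [ 0.417 -0.909  0.001]
 [ 0.    -0.001 -1.   ]] 19.0
{'camera_matrix': array([[309.70691629,   0.        , 319.5135966 ],
       [  0.        , 309.70691629, 206.57423327],
       [  0.        ,   0.        ,   1.        ]]), 'tool_from_camera': array([[-3.24878452e-04, -9.57916982e-01, -2.87045206e-01,
         7.99821530e+01],
       [ 9.99999947e-01, -3.01643043e-04, -1.25169975e-04,
        -3.97134571e-01],
       [ 3.33172553e-05, -2.87045231e-01,  9.57917029e-01,
        -1.42533472e+02],
       [ 0.00000000e+00,  0.00000000e+00,  0.00000000e+00,
         1.00000000e+00]])}
```

View pics/scene0.png

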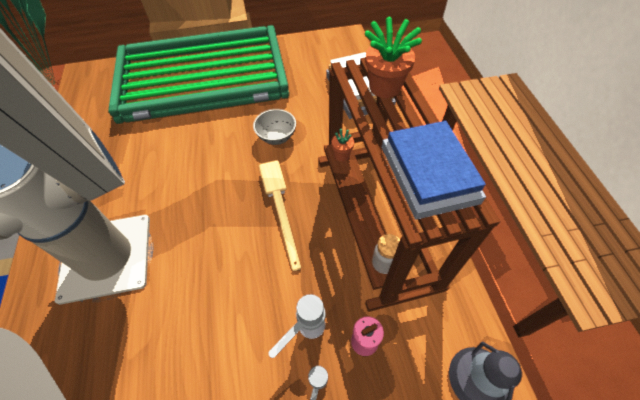

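View pics/top0.png

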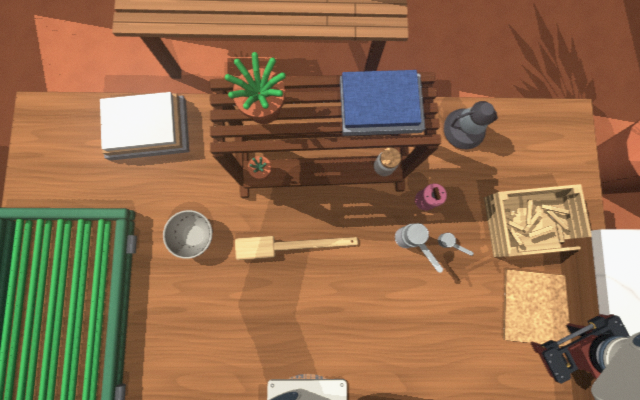

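The tin with the cup is at top (413,237), with the cup's handle pointing towards (436,268). The jar is at (388,162), the pot at (259,167), the pink tin at (432,197) and the small decoy cup at (448,242). Next I measure positions.

Run:
```python
from h import *
for n in("scene","top"):
    z=np.load(n+"0.npz");p=pcl(n,z["d"]);np.save(n+"p.npy",p)
T=np.load("topp.npy");S=np.load("scenep.npy")
def circ(xy):
    A=np.c_[2*xy,np.ones(len(xy))];s=np.linalg.lstsq(A,(xy**2).sum(1),rcond=None)[0]
    return s[:2],np.sqrt(s[2]+s[:2]@s[:2])
for nm,P,(u,v) in(("top",T,(415,236)),("scene",S,(311,305))):
    c=P[v,u];print(nm,"cup px",c)
    m=(np.abs(P[...,2]-138)<8)&(np.hypot(P[...,0]-c[0],P[...,1]-c[1])<45)
    q=P[m];(x,y),r=cv2.minEnclosingCircle(q[:,:2].astype(np.float32));print(m.sum(),q.mean(0),(x,y,r),np.median(q[:,2]))
    m=(np.abs(P[...,2]-100)<9)&(np.hypot(P[...,0]-c[0],P[...,1]-c[1])<140)&(np.hypot(P[...,0]-c[0],P[...,1]-c[1])>40)
    q=P[m];print("handle",m.sum(),q.mean(0) if m.sum() else 0, q[np.argmax(np.hypot(*(q[:,:2]-c[:2]).T))] if m.sum() else 0)
# ledge
for nm,P in(("top",T),("scene",S)):
    m=(np.abs(P[...,2]-100)<6)&(P[...,0]>450)&(P[...,0]<800)&(P[...,1]<330)&(P[...,1]>-330)
    print(nm,m.sum()); m[:, :]&=(np.hypot(P[...,0]-T[236,415][0],P[...,1]-T[236,415][1])>150)
    q=P[m][:,:2].astype(np.float32);print(len(q),cv2.minAreaRect(q), np.percentile(q,[1,50,99],axis=0), np.median(P[m][:,2]))
for t,(u,v) in dict(jar=(388,158),pot=(259,167),shelfL=(215,150),shelfR=(434,149),footL=(245,195),footR=(400,187),pink=(432,195),small=(449,240),brushend=(356,242),brushhead=(255,248),bowl=(188,218)).items(): print(t,px2w("top",np.load("top0.npz")["d"],u,v).round(0))
print("scene jar",S[243,388],"pot",S[150,342])
```

```text
top cup px [ 498.30160203 -282.06179107  140.31414404]
376 [ 504.54501338 -287.24608359  138.83556071] (504.6992492675781, -288.4696960449219, 28.580074310302734) 138.94459077241447
handle 374 [ 529.06325316 -339.01365777   98.99285678] [ 606.7533923  -370.10035906   96.93716665]
scene cup px [ 507.91275333 -284.60147677  136.58529578]
586 [ 504.53615898 -290.3398391   137.47478169] (504.5049133300781, -289.1387634277344, 28.27971076965332) 137.63462056338767
handle 757 [ 536.51226847 -342.80165043   97.72189002] [ 639.3190676  -332.79927474   97.16735511]
top 3855
3670 ((711.111083984375, -39.67144775390625), (142.44923400878906, 484.73272705078125), 1.8770374059677124) [[ 636.69780945 -270.66083344]
 [ 677.24829102  -37.35723877]
 [ 765.06585632  194.62405777]] 101.0207252803549
scene 3951
3663 ((723.7893676757812, -40.139068603515625), (163.50018310546875, 488.9096374511719), 2.7458040714263916) [[ 637.19779297 -280.98420532]
 [ 677.59973145  -66.74450684]
 [ 791.29315918  191.43286133]] 99.852821435956
jar [ 692. -205.  196.]
pot [673. 124. 165.]
shelfL [662. 191. 351.]
shelfR [ 676. -280.  327.]
footL [624. 183.  26.]
footR [ 651. -273.   27.]
pink [ 614. -344.  101.]
small [ 495. -410.   33.]
brushend [ 489. -142.   14.]
brushhead [470. 148.  35.]
bowl [556. 345.  23.]
scene jar [ 691.31708818 -205.82933414  194.24439461] pot [665.96037876  98.74967028 156.54722149]
```

Run:
```python
import cv2,numpy as np
a=cv2.imread("pics/scene0.png")[110:310,300:500];b=cv2.imread("pics/top0.png")[130:280,230:480]
a=cv2.resize(a,(600,600),interpolation=cv2.INTER_CUBIC)
cv2.imwrite("pics/c1.png",cv2.resize(b,(800,480),interpolation=cv2.INTER_CUBIC))
```

```text
(no output)
```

View pics/c1.png

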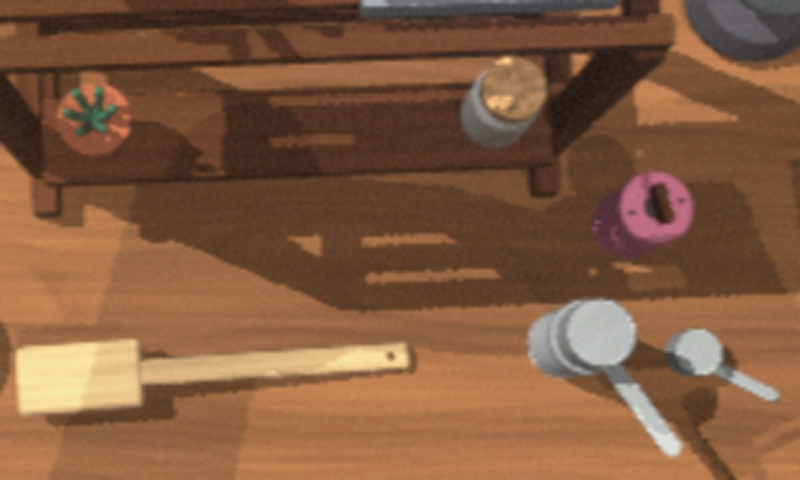

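Run:
```python
from h import *
C=np.array([[0,1,0],[1,0,0],[0,0,-1]]) # placeholder
o=ctrl.get_obs();q=o["qpos"];R0=R.from_rotvec(o["orientation"])
E=lambda a:R.from_euler("ZYZYZ",a)
Cm=E([q[0],q[1]+q[2],q[3],q[4],q[5]]).inv()*R0
print(Cm.as_matrix().round(2))
for nm,q1 in(("tin",-30),("mid-80",-7),("mid+70",6)):
  for yaw in(0,180):
    for th in(95,110,125):
      for a in (30,38):
        s,c=np.sin(np.radians(a)),np.cos(np.radians(a))
        k=1 if yaw==0 else -1
        Rt=R.from_matrix(np.array([[k*c,0,s],[0,-k,0],[k*s,0,-c]]))
        w=(R.from_euler("ZY",[q1,th],degrees=True).inv()*Rt*Cm.inv()).as_euler("ZYZ",degrees=True)
        print(nm,yaw,th,a,w.round(0),end=" | ")
    print()
# ledge front edge
for n in("top","scene"):
    P=np.load(n+"p.npy")
    m=(np.abs(P[...,2]-100)<7)&(P[...,0]>600)&(P[...,0]<740)&(P[...,1]<110)&(P[...,1]>-160)
    q=P[m];pts=[]
    for y in range(-150,100,15):
        r=q[np.abs(q[:,1]-y)<7.5]
        if len(r)>8: pts.append((y,np.percentile(r[:,0],3),np.percentile(r[:,0],97)))
    pts=np.array(pts).round(0);print(n,pts.tolist());print(np.polyfit(pts[:,0],pts[:,1],1))
    for nm,c,zz in(("jar",(692,-205),195),("pot",(672,124),158)):
        r=P[(np.hypot(P[...,0]-c[0],P[...,1]-c[1])<45)&(np.abs(P[...,2]-zz)<(8 if nm=="jar" else 4))]
        print(nm,len(r),cv2.minEnclosingCircle(r[:,:2].astype(np.float32)) if len(r) else 0)
    r=P[(np.hypot(P[...,0]-672,P[...,1]-124)<45)&(P[...,2]<200)];print("pot max z",np.nanmax(r[:,2]))
    # handle
    c=np.array([504.6,-288.8]);r=P[(np.abs(P[...,2]-99)<4)&(P[...,0]<500)&(np.hypot(P[...,0]-c[0],P[...,1]-c[1])<130)&(np.hypot(P[...,0]-c[0],P[...,1]-c[1])>40)]
    d=r[:,:2].mean(0)-c;print("handle",len(r),np.degrees(np.arctan2(*d[::-1])),r[:,:2].min(0))
```

```text
Traceback (most recent call last):
  File "scipy/spatial/transform/_rotation.pyx", line 1413, in scipy.spatial.transform._rotation.Rotation.from_euler
ValueError: Expected axis specification to be a non-empty string of upto 3 characters, got ZYZYZ
```

Run:
```python
from h import *
o=ctrl.get_obs();q=o["qpos"];R0=R.from_rotvec(o["orientation"])
E=lambda a:R.from_euler("ZY",a[:2])*R.from_euler("ZYZ",a[2:])
Cm=E([q[0],q[1]+q[2],q[3],q[4],q[5]]).inv()*R0
print(Cm.as_matrix().round(2))
for nm,q1 in(("tin",-30),("mid-80",-7),("mid+70",6)):
  for yaw in(0,180):
    for th in(95,125):
      for a in (30,38):
        s,c=np.sin(np.radians(a)),np.cos(np.radians(a))
        k=1 if yaw==0 else -1
        Rt=R.from_matrix(np.array([[k*c,0,s],[0,-k,0],[k*s,0,-c]]))
        w=(R.from_euler("ZY",[q1,th],degrees=True).inv()*Rt*Cm.inv()).as_euler("ZYZ",degrees=True)
        print(nm,yaw,th,a,w.round(0),end=" | ")
    print()
for n in("top","scene"):
    P=np.load(n+"p.npy")
    m=(np.abs(P[...,2]-100)<7)&(P[...,0]>600)&(P[...,0]<740)&(P[...,1]<110)&(P[...,1]>-160)
    q=P[m];pts=[]
    for y in range(-150,100,15):
        r=q[np.abs(q[:,1]-y)<7.5]
        if len(r)>8: pts.append((y,np.percentile(r[:,0],3),np.percentile(r[:,0],97)))
    pts=np.array(pts).round(0);print(n,pts.astype(int).tolist());print(np.polyfit(pts[:,0],pts[:,1],1))
    for nm,c,zz in(("jar",(692,-205),195),("pot",(672,124),158)):
        r=P[(np.hypot(P[...,0]-c[0],P[...,1]-c[1])<45)&(np.abs(P[...,2]-zz)<(8 if nm=="jar" else 4))]
        print(nm,len(r),cv2.minEnclosingCircle(r[:,:2].astype(np.float32)) if len(r) else 0)
    r=P[(np.hypot(P[...,0]-672,P[...,1]-124)<45)&(P[...,2]<200)];print("pot max z",np.nanmax(r[:,2]))
    c=np.array([504.6,-288.8]);r=P[(np.abs(P[...,2]-99)<4)&(P[...,0]<500)&(np.hypot(P[...,0]-c[0],P[...,1]-c[1])<130)&(np.hypot(P[...,0]-c[0],P[...,1]-c[1])>40)]
    d=r[:,:2].mean(0)-c;print("handle",len(r),np.degrees(np.arctan2(*d[::-1])),r[:,:2].min(0))
```

```text
[[ 0. -1. -0.]
 [ 1.  0.  0.]
 [-0. -0.  1.]]
tin 0 95 30 [17. 60. 55.] | tin 0 95 38 [23. 53. 51.] | tin 0 125 30 [28. 32. 39.] | tin 0 125 38 [42. 27. 27.] | 
tin 180 95 30 [  17.   60. -125.] | tin 180 95 38 [  23.   53. -129.] | tin 180 125 30 [  28.   32. -141.] | tin 180 125 38 [  42.   27. -153.] | 
mid-80 0 95 30 [ 4. 55. 82.] | mid-80 0 95 38 [ 6. 47. 81.] | mid-80 0 125 30 [ 8. 25. 77.] | mid-80 0 125 38 [14. 18. 71.] | 
mid-80 180 95 30 [  4.  55. -98.] | mid-80 180 95 38 [  6.  47. -99.] | mid-80 180 125 30 [   8.   25. -103.] | mid-80 180 125 38 [  14.   18. -109.] | 
mid+70 0 95 30 [-4. 55. 97.] | mid+70 0 95 38 [-5. 47. 98.] | mid+70 0 125 30 [ -7.  25. 102.] | mid+70 0 125 38 [-12.  18. 107.] | 
mid+70 180 95 30 [ -4.  55. -83.] | mid+70 180 95 38 [ -5.  47. -82.] | mid+70 180 125 30 [ -7.  25. -78.] | mid+70 180 125 38 [-12.  18. -73.] | 
top [[-150, 650, 722], [-135, 649, 722], [-120, 649, 720], [-105, 647, 719], [-90, 647, 719], [-75, 646, 719], [-60, 646, 718], [-45, 644, 715], [-30, 645, 716], [-15, 643, 716], [0, 641, 716], [15, 642, 714], [30, 641, 712], [45, 6
[... 174 characters left out ...]
75.8720092773438, 126.205078125), 30.104385375976562)
pot max z 190.92221185499238
handle 152 -144.58966966429713 [ 407.60305721 -361.476194  ]
scene [[-150, 649, 700], [-135, 648, 719], [-120, 647, 720], [-105, 648, 720], [-90, 647, 718], [-75, 646, 717], [-60, 645, 717], [-45, 644, 716], [-30, 644, 715], [-15, 642, 714], [0, 642, 714], [15, 642, 713], [30, 640, 712], [45, 640, 711], [60, 639, 710], [75, 638, 710], [90, 638, 708]]
[-4.80392157e-02  6.42029412e+02]
jar 380 ((693.3173217773438, -210.14044189453125), 26.173128128051758)
pot 205 ((674.6429443359375, 124.93987274169922), 30.508752822875977)
pot max z 189.74321051585696
handle 303 -144.14851414609186 [ 405.32129708 -362.24156312]
```

```bash
cat > plan.py <<'E'
import json,os,math
from h import *
def Rt(az,tilt):
    s,c=math.sin(math.radians(tilt)),math.cos(math.radians(tilt))
    return R.from_euler("z",az,degrees=True)*R.from_matrix([[-c,0,s],[0,1,0],[-s,0,-c]])
def cur():
    o=ctrl.get_obs();r=R.from_rotvec(o["orientation"]);m=r.as_matrix();return np.array(o["ee_pos"]),r
def plan(wps,start=None,v=45,w=8.0):
    """wps: list of (pos,az,tilt,grip); prints calls (each: one row repeated n times)"""
    p,r=start or cur()
    m=r.as_matrix();tilt0=math.degrees(math.acos(max(-1,min(1,-m[2,2]))));az0=math.degrees(math.atan2(-m[1,0],-m[0,0]))
    for pos,az,tilt,g in wps:
        pos=np.array(pos,float)
        for k in range(1,30):   # number of calls for this leg
            daz=az-az0
            n=k;ok=True;P,Q=p,r;out=[]
            for i in range(1,n+1):
                f=i/n;tp=p+(pos-p)*f;tr=Rt(az0+daz*f,tilt0+(tilt-tilt0)*f)
                sh=(Q.inv().apply(tp-P)/80).round(3);rv=((Q.inv()*tr).as_rotvec()/math.pi).round(4)
                rows=max(np.linalg.norm(sh)*80/v,np.linalg.norm(rv)*180/w)
                if abs(sh).max()>1 or rows>5: ok=False;break
                out.append((list(map(float,rv))+list(map(float,sh))+[g],max(1,math.ceil(rows))))
                P=P+Q.apply(sh*80);Q=Q*R.from_rotvec(rv*math.pi)
            if ok:break
        for o,nr in out: print(nr,"x",o)
        p,r,az0,tilt0=P,Q,az,tilt
        print("  ->",p.round(1),az,tilt)
    return p,r
E
python3 - <<'E'
from plan import *
z=Rt(-12,32).as_matrix()[:,2];g=np.array([504.6,-288.8,127])
print(z,g-100*z)
plan([(g-100*z+[0,0,20],-12,32,1)])
E
```

```text
[ 0.51833926 -0.11017641 -0.8480481 ] [ 452.76607431 -277.78235898  211.80480962]
4 x [-0.0094, -0.0353, -0.1591, 0.739, -0.458, 0.024, 1]
4 x [-0.0267, -0.0347, -0.1571, 0.866, -0.047, -0.075, 1]
4 x [-0.0441, -0.0347, -0.1532, 0.771, 0.375, -0.153, 1]
4 x [-0.0608, -0.0348, -0.1474, 0.488, 0.706, -0.145, 1]
4 x [-0.0768, -0.0347, -0.1396, 0.106, 0.863, -0.026, 1]
  -> [ 452.8 -277.8  231.8] -12 32
```

>>> arm_command:
  rows: [-0.0094, -0.0353, -0.1591, 0.739, -0.458, 0.024, 1, -0.0094, -0.0353, -0.1591, 0.739, -0.458, 0.024, 1, -0.0094, -0.0353, -0.1591, 0.739, -0.458, 0.024, 1, -0.0094, -0.0353, -0.1591, 0.739, -0.458, 0.024, 1]

```text
t: 0.5
ee_pos: [299.5, -509.0, 239.4]
orientation: [2.754, 1.393, -0.158]
ft_force: [0.4, 0.8, -0.6]
width: 87.4
grasp_force: 0.0
```

>>> arm_command:
  rows: [-0.0267, -0.0347, -0.1571, 0.866, -0.047, -0.075, 1, -0.0267, -0.0347, -0.1571, 0.866, -0.047, -0.075, 1, -0.0267, -0.0347, -0.1571, 0.866, -0.047, -0.075, 1, -0.0267, -0.0347, -0.1571, 0.866, -0.047, -0.075, 1]

```text
t: 0.9
ee_pos: [337.6, -450.8, 237.4]
orientation: [2.245, 1.964, -0.255]
ft_force: [-0.7, 0.3, -0.6]
width: 87.8
grasp_force: 0.0
```

>>> arm_command:
  rows: [-0.0441, -0.0347, -0.1532, 0.771, 0.375, -0.153, 1, -0.0441, -0.0347, -0.1532, 0.771, 0.375, -0.153, 1, -0.0441, -0.0347, -0.1532, 0.771, 0.375, -0.153, 1, -0.0441, -0.0347, -0.1532, 0.771, 0.375, -0.153, 1]

```text
t: 1.3
ee_pos: [375.7, -392.7, 235.5]
orientation: [1.615, 2.351, -0.276]
ft_force: [-0.9, -0.3, 0.5]
width: 87.9
grasp_force: 0.0
```

>>> arm_command:
  rows: [-0.0608, -0.0348, -0.1474, 0.488, 0.706, -0.145, 1, -0.0608, -0.0348, -0.1474, 0.488, 0.706, -0.145, 1, -0.0608, -0.0348, -0.1474, 0.488, 0.706, -0.145, 1, -0.0608, -0.0348, -0.1474, 0.488, 0.706, -0.145, 1]

```text
t: 1.7
ee_pos: [414.4, -335.2, 233.8]
orientation: [0.935, 2.546, -0.215]
ft_force: [0.5, 1.0, 0.3]
width: 87.6
grasp_force: 0.0
```

>>> arm_command:
  rows: [-0.0768, -0.0347, -0.1396, 0.106, 0.863, -0.026, 1, -0.0768, -0.0347, -0.1396, 0.106, 0.863, -0.026, 1, -0.0768, -0.0347, -0.1396, 0.106, 0.863, -0.026, 1, -0.0768, -0.0347, -0.1396, 0.106, 0.863, -0.026, 1]

```text
t: 2.1
ee_pos: [452.0, -277.0, 231.9]
orientation: [0.402, 2.587, -0.1]
ft_force: [-0.2, -0.7, -0.5]
width: 87.8
grasp_force: 0.0
```

Run:
```python
from plan import *
o=ctrl.get_obs();print(o["qpos"].round(2))
p,r=cur();print((Rt(-12,32).inv()*r).as_rotvec()*57.3)
im,d=ctrl.get_image("wrist");save("pics/w1.png",im)
g=np.array([504.6,-288.8,127]);z=Rt(-12,32).as_matrix()[:,2]
s=plan([(g-40*z,-12,32,1),(g,-12,32,1)])
plan([(g+[0,0,20],-12,32,-1),(g+[-20,20,70],-12,32,-1)],start=s)
```

```text
[-0.67  0.15  2.16  0.53  0.38 -2.39]
[2.59186455 1.78541795 4.9520557 ]
2 x [-0.014, -0.0096, -0.0249, 0.097, 0.031, 0.972, 1]
  -> [ 483.9 -284.4  161. ] -12 32
1 x [0.0001, -0.0, 0.0, 0.0, -0.0, 0.5, 1]
  -> [ 504.6 -288.8  127. ] -12 32
1 x [-0.0, -0.0, 0.0, -0.132, -0.0, -0.212, -1]
  -> [ 504.6 -288.8  147. ] -12 32
2 x [-0.0, -0.0, 0.0, -0.08, 0.192, -0.687, -1]
  -> [ 484.6 -268.8  197. ] -12 32
```

View pics/w1.png

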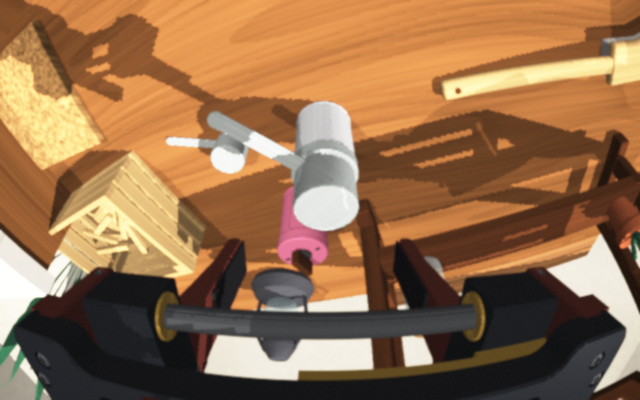

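The picture shows the cup at (327,185) between the fingers, with its handle running off to (220,125). Joint 6 is near its limit, so I'll use azimuth -20 and tilt 30.

Run:
```python
from plan import *
g=np.array([504.6,-288.8,127]);a=(-20,30);z=Rt(*a).as_matrix()[:,2]
s=plan([(g-70*z,*a,1)])
s=plan([(g,*a,1)],start=s)
plan([(g+[0,0,25],*a,-1),(g+[-20,20,75],*a,-1)],start=s)
```

```text
2 x [0.0088, 0.0014, 0.0133, 0.079, 0.077, 0.597, 1]
  -> [ 471.7 -276.8  187.6] -20 30
2 x [-0.0, 0.0, 0.0, -0.0, 0.0, 0.875, 1]
  -> [ 504.6 -288.8  127. ] -20 30
1 x [-0.0, 0.0, 0.0, -0.156, 0.0, -0.271, -1]
  -> [ 504.6 -288.8  152. ] -20 30
2 x [-0.0, 0.0, 0.0, -0.035, 0.15, -0.701, -1]
  -> [ 484.6 -268.8  202. ] -20 30
```

>>> arm_command:
  rows: [0.0088, 0.0014, 0.0133, 0.08, 0.08, 0.6, 1, 0.0088, 0.0014, 0.0133, 0.08, 0.08, 0.6, 1, 0.0088, 0.0014, 0.0133, 0.08, 0.08, 0.6, 1]

```text
t: 2.45
ee_pos: [471.2, -276.5, 186.4]
orientation: [0.473, 2.585, -0.12]
ft_force: [-0.0, -0.5, 0.2]
width: 87.9
grasp_force: 0.0
```

Run:
```python
from plan import *
o=ctrl.get_obs();print(o["qpos"].round(2))
g=np.array([504.6,-288.8,127]);a=(-20,30);z=Rt(*a).as_matrix()[:,2]
p,r=cur();print((Rt(*a).inv()*r).as_rotvec()*57.3,p,g-70*z)
s=plan([(g,*a,1)])
```

```text
[-0.62  0.26  2.17  0.57  0.25 -2.35]
[0.11550215 0.27934754 0.68910113] [ 471.24737565 -276.49513718  186.38637678] [ 471.71075827 -276.82929498  187.62177826]
2 x [-0.0006, -0.0016, -0.0038, -0.018, -0.0, 0.865, 1]
  -> [ 504.6 -288.8  127. ] -20 30
```

```bash
cat > kin.py <<'E'
from plan import *
from scipy.optimize import least_squares
Cm=R.from_matrix([[0,-1,0],[1,0,0],[0,0,1]])
def ori(q): return R.from_euler("ZY",[q[0],q[1]+q[2]])*R.from_euler("ZYZ",[q[3],q[4],q[5]])*Cm
def pos(q,L):
    a,H,L1,L2,L6,b=L
    th=q[1]+q[2];r=a+L1*np.sin(q[1])+L2*np.sin(th);z=H+L1*np.cos(q[1])+L2*np.cos(th)
    return np.array([r*np.cos(q[0]),r*np.sin(q[0]),z])+L6*ori(q).apply([0,0,1])
lo=np.array([-3,-.9,.09,-1.31,.11,-2.54]);hi=np.array([3,2.11,2.58,4.45,2.69,2.54])
def ik(p,Rr,L,q0):
    f=lambda q:np.r_[(pos(q,L)-p)/100,(ori(q).inv()*Rr).as_rotvec()*3]
    best=None
    for d in range(8):
        x0=np.clip(np.array(q0)+(np.random.randn(6)*.4 if d else 0),lo+.01,hi-.01)
        s=least_squares(f,x0,bounds=(lo,hi))
        if best is None or s.cost<best.cost-1e-6: best=s
    return best.x,best.cost
E
python3 - <<'E'
from kin import *
o=ctrl.get_obs();np.random.seed(0)
D=[([-1.15999748e+00,4.23755035e-01,1.63058945,0,1.08861,-.019],[260.27,-567.71,240.99]),([-.67,.15,2.16,.53,.38,-2.39],[452,-277,231.9]),(o["qpos"],o["ee_pos"])]
print([(ori(o["qpos"]).inv()*R.from_rotvec(o["orientation"])).magnitude()])
f=lambda L:np.concatenate([pos(np.array(q),L)-p for q,p in D]+[(np.array(L)-[0,300,400,400,250,0])*.002])
s=least_squares(f,[0,300,400,400,250,0]);L=s.x;print(L.round(1),s.fun[:9].round(1));np.save("L.npy",L)
E
```

```text
[2.4407257238847565e-16]
[-106.7  178.4  683.6  504.   322.4    0. ] [-12.6  -0.9   3.9  -7.1   1.7   5.    4.4 -12.6  -8.9]
```

```bash
sed -i 's|return np.array(\[r\*np.cos(q\[0\]),r\*np.sin(q\[0\]),z\])|return np.array([r*np.cos(q[0])-b*np.sin(q[0]),r*np.sin(q[0])+b*np.cos(q[0]),z])|' kin.py
cat > fit.py <<'E'
from kin import *
import json
np.random.seed(0)
D=json.load(open("D.json")) if os.path.exists("D.json") else [([-1.15999748e+00,4.23755035e-01,1.63058945,0,1.08861,-.019],[260.27,-567.71,240.99])]
o=ctrl.get_obs();D.append((list(o["qpos"]),list(o["ee_pos"])));json.dump(D,open("D.json","w"))
x0=[0,300,400,400,250,0]
f=lambda L:np.concatenate([pos(np.array(q),L)-p for q,p in D]+[(np.array(L)-x0)*.002])
s=least_squares(f,x0);L=s.x;print(L.round(1),abs(s.fun[:-6]).max().round(2));np.save("L.npy",L)
def opts(p,tilts,azs,q0=None,flip=(0,180)):
    for t in tilts:
        for az in azs:
            for fl in flip:
                Rr=Rt(az,t)*R.from_euler("z",fl,degrees=True)
                q,c=ik(np.array(p),Rr,L,q0 if q0 is not None else o["qpos"]);print(t,az,fl,q.round(2),"OK" if c<1e-4 else "--%.3f"%c)
E
python3 - <<'E'
from fit import *
opts([504.6,-288.8,60],(30,),(-20,20,40))
plan([((470,-270,220),10,30,1),((450,-260,220),30,30,1)])
E
```

```text
[-89.8  59.3 751.3 458.2 290.1  11.9] 0.03
30 -20 0 [-0.57  0.46  2.18  0.77  0.11 -2.54] --0.043
30 -20 180 [-0.6   0.47  2.25  2.17  0.15 -0.82] OK
30 20 0 [-0.53  0.47  2.07  0.23  0.33 -2.54] --0.560
30 20 180 [-0.77  0.51  2.13  1.11  0.53 -0.54] OK
30 40 0 [-0.47  0.48  2.09 -0.02  0.3  -2.54] --1.196
30 40 180 [-0.79  0.55  2.03  0.86  0.72 -0.63] OK
4 x [-0.0836, -0.0012, -0.1484, -0.171, 0.072, -0.386, 1]
  -> [ 470. -270.  220.] 10 30
3 x [-0.0556, 0.0, -0.0962, 0.195, 0.167, -0.112, 1]
  -> [ 450. -260.  220.] 30 30
```

Run:
```python
from fit import *
p,r=cur()
for n in("scene","top"):
    im,d=ctrl.get_image(n);save(f"pics/{n}1.png",im);P=pcl(n,d).reshape(-1,3);P=P[~np.isnan(P[:,0])]
    q=r.inv().apply(P-p);m=(abs(q[:,0])<160)&(abs(q[:,1])<120)&(q[:,2]>-260)&(q[:,2]<15)
    q=q[m]
    for z0 in range(-260,20,20):
        s=q[(q[:,2]>=z0)&(q[:,2]<z0+20)]
        if len(s):print(n,z0,len(s),s[:,:2].min(0).round(),s[:,:2].max(0).round())
print("ledge")
opts([685,-122,160],(30,36),(3,),flip=(180,)); opts([677,28,131],(30,36),(3,-10),flip=(180,))
print("pick");opts([504.6,-288.8,127],(30,36),(20,35,),flip=(180,));opts([504.6,-288.8,60],(30,36),(10,20,35),flip=(180,))
```

```text
[-90.   59.2 751.6 458.3 290.3  11.9] 0.02
scene -260 710 [-62. -64.] [21. 52.]
scene -240 523 [-52. -39.] [14. 30.]
scene -220 460 [-49. -39.] [14. 31.]
scene -200 543 [-40. -41.] [20. 34.]
scene -180 317 [-39. -40.] [19. 32.]
scene -160 543 [-38. -42.] [34. 35.]
scene -140 188 [-22. -42.] [21. 16.]
scene -120 1589 [-33. -90.] [33. 88.]
scene -100 788 [-35. -90.] [26. 87.]
scene -80 493 [-34. -82.] [30. 80.]
scene -60 43 [-12.  44.] [11. 54.]
scene -40 122 [-12. -58.] [10. 57.]
scene -20 116 [-12. -56.] [11. 53.]
scene 0 88 [-13. -54.] [11. 52.]
top -260 58 [-65. -31.] [-25.  60.]
top -240 10 [-53.   5.] [-48.  10.]
top -220 70 [-51. -12.] [-9. 38.]
top -200 166 [-42. -29.] [ 8. 39.]
top -180 139 [-40. -26.] [ 8. 38.]
top -160 115 [-40. -41.] [13. 37.]
top -140 9 [-22. -29.] [-19.  16.]
top -120 1032 [-36. -91.] [31. 88.]
top -100 402 [-36. -87.] [31. 88.]
top -80 133 [-36. -81.] [-11.  80.]
top -60 7 [-14. -47.] [ -4. -46.]
top -40 16 [-14. -56.] [  4. -44.]
top -20 30 [-14. -53.] [ 7. 51.]
top 0 28 [-14. -52.] [ 3. 52.]
ledge
30 3 180 [-0.26  0.44  1.92  0.51  0.31  0.81] OK
36 3 180 [-0.27  0.44  1.98  1.03  0.22  0.29] OK
30 3 180 [0.02 0.45 1.99 0.11 0.17 1.43] OK
30 -10 180 [ 0.08  0.46  1.99 -0.59  0.23  2.37] OK
36 3 180 [-0.    0.46  2.1   2.6   0.11 -1.08] --0.015
36 -10 180 [ 0.08  0.46  2.09  4.32  0.15 -2.54] --0.010
pick
30 20 180 [-0.77  0.43  2.06  0.91  0.61 -0.3 ] OK
30 35 180 [-0.79  0.46  1.99  0.79  0.76 -0.44] OK
36 20 180 [-0.81  0.44  2.1   1.11  0.65 -0.53] OK
36 35 180 [-0.84  0.48  2.02  0.93  0.81 -0.6 ] OK
30 10 180 [-0.74  0.5   2.17  1.27  0.43 -0.51] OK
30 20 180 [-0.77  0.51  2.13  1.11  0.53 -0.54] OK
30 35 180 [-0.79  0.54  2.05  0.92  0.67 -0.6 ] OK
36 10 180 [-0.78  0.51  2.21  1.54  0.5  -0.82] OK
36 20 180 [-0.81  0.53  2.16  1.32  0.59 -0.78] OK
36 35 180 [-0.84  0.56  2.08  1.06  0.73 -0.77] OK
```

```bash
python3 - <<'E'
s=open("plan.py").read()
s=s.replace("def plan(wps,start=None,v=45,w=8.0):","def plan(wps,start=None,phi0=180,v=45,w=8.0):")
s=s.replace('''    m=r.as_matrix();tilt0''','''    m=(r*Rz(-phi0)).as_matrix();tilt0''')
s=s.replace("def cur","Rz=lambda a:R.from_euler('z',a,degrees=True)\ndef cur")
s=s.replace("for pos,az,tilt,g in wps:","for pos,az,tilt,g,*ph in wps:\n        phi=ph[0] if ph else phi0")
s=s.replace("tilt0+(tilt-tilt0)*f)","tilt0+(tilt-tilt0)*f)*Rz(phi0+(phi-phi0)*f)")
s=s.replace("p,r,az0,tilt0=P,Q,az,tilt","p,r,az0,tilt0,phi0=P,Q,az,tilt,phi")
open("plan.py","w").write(s)
E
python3 - <<'E'
from fit import *
g=np.array([504.6,-288.8,127]);a=(30,30);z=Rt(*a).as_matrix()[:,2]
s=plan([((460,-290,225),5,20,1,90),(g-70*z,*a,1,180)],phi0=0)
s=plan([(g,*a,1)],start=s)
opts([460,-290,225],(20,),(5,),flip=(90,));opts(g-70*z,(30,),(30,),flip=(180,))
E
```

```text
[-88.8  61.7 748.8 458.3 290.2  11.9] 0.59
5 x [-0.0193, 0.0384, 0.1862, -0.076, -0.099, -0.216, 1]
5 x [0.0153, 0.0364, 0.1835, -0.089, -0.035, -0.231, 1]
  -> [ 460. -290.  225.] 5 20
5 x [-0.0156, 0.0356, 0.1855, -0.109, -0.005, 0.247, 1]
5 x [0.0193, 0.0383, 0.188, -0.122, 0.053, 0.235, 1]
  -> [ 474.3 -306.3  187.6] 30 30
2 x [-0.0, -0.0, 0.0, -0.0, 0.0, 0.875, 1]
  -> [ 504.6 -288.8  127. ] 30 30
20 5 90 [-0.72  0.27  1.98  0.4   0.69 -1.09] OK
30 30 180 [-0.85  0.38  1.97  0.73  0.83 -0.31] OK
```

>>> arm_command:
  rows: [-0.0193, 0.0384, 0.1862, -0.076, -0.099, -0.216, 1, -0.0193, 0.0384, 0.1862, -0.076, -0.099, -0.216, 1, -0.0193, 0.0384, 0.1862, -0.076, -0.099, -0.216, 1, -0.0193, 0.0384, 0.1862, -0.076, -0.099, -0.216, 1, -0.0193, 0.0384, 0.1862, -0.076, -0.099, -0.216, 1]

```text
t: 3.05
ee_pos: [466.4, -285.1, 208.5]
orientation: [1.213, 2.432, 0.191]
ft_force: [0.3, 0.7, 0.4]
width: 88.0
grasp_force: 0.0
```

>>> arm_command:
  rows: [0.0153, 0.0364, 0.1835, -0.089, -0.035, -0.231, 1, 0.0153, 0.0364, 0.1835, -0.089, -0.035, -0.231, 1, 0.0153, 0.0364, 0.1835, -0.089, -0.035, -0.231, 1, 0.0153, 0.0364, 0.1835, -0.089, -0.035, -0.231, 1, 0.0153, 0.0364, 0.1835, -0.089, -0.035, -0.231, 1]

```text
t: 3.55
ee_pos: [460.2, -290.7, 225.3]
orientation: [1.944, 2.125, 0.373]
ft_force: [-0.3, 0.3, -0.2]
width: 87.9
grasp_force: 0.0
```

>>> arm_command:
  rows: [-0.0156, 0.0356, 0.1855, -0.109, -0.005, 0.247, 1, -0.0156, 0.0356, 0.1855, -0.109, -0.005, 0.247, 1, -0.0156, 0.0356, 0.1855, -0.109, -0.005, 0.247, 1, -0.0156, 0.0356, 0.1855, -0.109, -0.005, 0.247, 1, -0.0156, 0.0356, 0.1855, -0.109, -0.005, 0.247, 1]

```text
t: 4.05
ee_pos: [466.3, -298.3, 205.2]
orientation: [2.537, 1.544, 0.638]
ft_force: [-0.8, 0.2, -0.4]
width: 87.7
grasp_force: 0.0
```

>>> arm_command:
  rows: [0.0193, 0.0383, 0.188, -0.122, 0.053, 0.235, 1, 0.0193, 0.0383, 0.188, -0.122, 0.053, 0.235, 1, 0.0193, 0.0383, 0.188, -0.122, 0.053, 0.235, 1, 0.0193, 0.0383, 0.188, -0.122, 0.053, 0.235, 1, 0.0193, 0.0383, 0.188, -0.122, 0.053, 0.235, 1]

```text
t: 4.55
ee_pos: [473.8, -306.4, 186.2]
orientation: [-2.813, -0.76, -0.752]
ft_force: [0.5, -0.2, 0.4]
width: 88.0
grasp_force: 0.0
```

Run:
```python
from fit import *
print(o["qpos"].round(2))
g=np.array([504.6,-288.8,127]);a=(30,30);z=Rt(*a).as_matrix()[:,2]
p,r=cur();print(((Rt(*a)*Rz(180)).inv()*r).as_rotvec()*57.3,p,g-70*z)
s=plan([(g,*a,1)]);s=plan([(g+[0,0,40],*a,-1)],start=s)
```

```text
[-87.6 119.9 701.8 469.8 295.6  11. ] 7.77
[-0.85  0.4   1.94  0.72  0.83 -0.31]
[ 0.01186161 -0.10290512 -0.23260257] [ 473.80242163 -306.44721932  186.22813673] [ 474.28911087 -306.3         187.62177826]
2 x [-0.0001, 0.0006, 0.0013, 0.016, 0.002, 0.863, 1]
  -> [ 504.6 -288.8  127. ] 30 30
1 x [0.0, -0.0, -0.0, 0.25, -0.0, -0.433, -1]
  -> [ 504.6 -288.8  167. ] 30 30
```

>>> arm_command:
  rows: [0, 0, 0, 0.016, 0, 0.45, 1, 0, 0, 0, 0.016, 0, 0.86, 1, 0, 0, 0, 0.016, 0, 0.86, 1]

```text
t: 4.85
ee_pos: [504.2, -286.0, 124.6]
orientation: [-2.809, -0.765, -0.747]
ft_force: [-0.1, -0.6, -0.0]
width: 87.9
grasp_force: 0.0
```

>>> arm_command:
  rows: [0, 0, 0, 0, 0, 0, -1, 0, 0, 0, 0, 0, 0, -1, 0, 0, 0, 0, 0, 0, -1, 0, 0, 0, 0, 0, 0, -1, 0, 0, 0, 0, 0, 0, -1]

```text
t: 5.35
ee_pos: [505.0, -288.9, 128.3]
orientation: [-2.813, -0.754, -0.754]
ft_force: [-2.4, -0.8, 5.3]
width: 56.7
grasp_force: 30.0
```

Run:
```python
from kin import *
L=np.load("L.npy");q0=ctrl.get_obs()["qpos"];print(q0.round(2))
for p,az in (((500,-200,200),26),((560,20,175),15),((677.5,28,133),15),((677.5,28,133),20)):
    q,c=ik(np.array(p,float),Rt(az,30)*Rz(180),L,q0);q0=q;print(q.round(2),round(c,4))
s=plan([((505,-288.9,175),30,30,-1),((560,20,175),15,30,-1),((677.5,28,165),15,30,-1),((677.5,28,136),15,30,-1)])
```

```text
[-0.78  0.51  1.94  0.82  0.72 -0.38]
[-0.65  0.3   2.06  0.78  0.69 -0.13] 0.0
[-0.07  0.29  2.15  0.7   0.26  0.59] 0.0
[-0.04  0.47  1.97  0.64  0.25  0.68] 0.0
[-0.06  0.47  1.96  0.74  0.3   0.49] 0.0
2 x [0.0002, 0.0, 0.0, 0.292, -0.0, -0.505, -1]
  -> [ 505.  -288.9  175. ] 30 30
2 x [-0.0104, 0.0, 0.018, 0.547, -0.75, 0.316, -1]
2 x [-0.0104, 0.0, 0.0181, 0.503, -0.79, 0.29, -1]
2 x [-0.0105, 0.0, 0.018, 0.458, -0.826, 0.264, -1]
2 x [-0.0104, 0.0, 0.0181, 0.41, -0.859, 0.236, -1]
  -> [560.  20. 175.] 15 30
2 x [0.0, 0.0, -0.0, 0.594, 0.142, 0.415, -1]
2 x [0.0, 0.0, -0.0, 0.594, 0.142, 0.416, -1]
  -> [677.5  28.  165. ] 15 30
1 x [0.0, 0.0, -0.0, -0.181, -0.0, 0.314, -1]
  -> [677.5  28.  136. ] 15 30
```

>>> arm_command:
  rows: [0, 0, 0, 0.146, 0, -0.25, -1, 0, 0, 0, 0.292, 0, -0.505, -1]

```text
t: 5.55
ee_pos: [504.3, -288.2, 173.9]
orientation: [-2.812, -0.752, -0.75]
ft_force: [0.4, 0.1, -0.5]
width: 56.5
grasp_force: 30.0
```

>>> arm_command:
  rows: [-0.0035, 0, 0.006, 0.182, -0.25, 0.105, -1, -0.007, 0, 0.012, 0.365, -0.5, 0.21, -1, -0.0104, 0, 0.018, 0.547, -0.75, 0.316, -1]

```text
t: 5.85
ee_pos: [518.6, -210.7, 174.3]
orientation: [-2.851, -0.662, -0.763]
ft_force: [1.5, -0.2, -0.4]
width: 56.6
grasp_force: 30.0
```

>>> arm_command:
  rows: [-0.0052, 0, 0.009, 0.25, -0.395, 0.145, -1, -0.0104, 0, 0.018, 0.503, -0.79, 0.29, -1]

```text
t: 6.05
ee_pos: [532.3, -133.3, 174.2]
orientation: [-2.885, -0.57, -0.772]
ft_force: [0.5, -0.6, -0.9]
width: 57.0
grasp_force: 30.0
```

>>> arm_command:
  rows: [-0.0052, 0, 0.009, 0.23, -0.413, 0.132, -1, -0.0104, 0, 0.018, 0.458, -0.826, 0.264, -1]

```text
t: 6.25
ee_pos: [546.1, -55.5, 174.3]
orientation: [-2.917, -0.479, -0.781]
ft_force: [1.2, -0.2, -1.1]
width: 56.4
grasp_force: 30.0
```

>>> arm_command:
  rows: [-0.0035, 0, 0.006, 0.137, -0.286, 0.08, -1, -0.007, 0, 0.012, 0.273, -0.572, 0.16, -1, -0.0104, 0, 0.018, 0.41, -0.859, 0.236, -1, -0.0104, 0, 0.018, 0.41, -0.859, 0.236, -1]

```text
t: 6.65
ee_pos: [559.8, 23.1, 174.3]
orientation: [-2.943, -0.393, -0.787]
ft_force: [0.6, 0.8, -0.3]
width: 56.7
grasp_force: 30.0
```

Run:
```python
from plan import *
im,d=ctrl.get_image("scene");P=pcl("scene",d);save("pics/s2.png",im)
p,r=cur();o=ctrl.get_obs();print(p,o["width"],o["qpos"].round(2),((Rt(15,30)*Rz(180)).inv()*r).as_rotvec()*57.3)
# tin lid region
m=(np.abs(P[...,2]-96)<7)&(np.hypot(P[...,0]-504,P[...,1]+289)<60);q=P[m];print(m.sum(),cv2.minEnclosingCircle(q[:,:2].astype(np.float32)),np.median(q[:,2]))
s=plan([((677.5,28,165),15,30,-1),((677.5,28,136),15,30,-1)])
a=im[250:370,250:410];b=im[100:280,290:470]
cv2.imwrite("pics/s2c.png",np.hstack([cv2.resize(x,(400,400),interpolation=cv2.INTER_CUBIC) for x in(a,b)])[:,:,::-1])
```

```text
[559.74221527  22.00511493 174.22239856] 57.005134631222845 [-0.07  0.31  2.14  0.71  0.25  0.58] [ 0.14424898 -0.06013752 -0.19085826]
580 ((504.6311950683594, -289.02490234375), 32.71697235107422) 95.79346579838864
2 x [-0.0005, 0.0002, 0.0005, 0.595, 0.157, 0.409, -1]
2 x [-0.0003, 0.0001, 0.0006, 0.595, 0.156, 0.41, -1]
  -> [677.5  28.  165. ] 15 30
1 x [-0.0, 0.0, -0.0, -0.181, 0.0, 0.314, -1]
  -> [677.5  28.  136. ] 15 30
```

View pics/s2c.png

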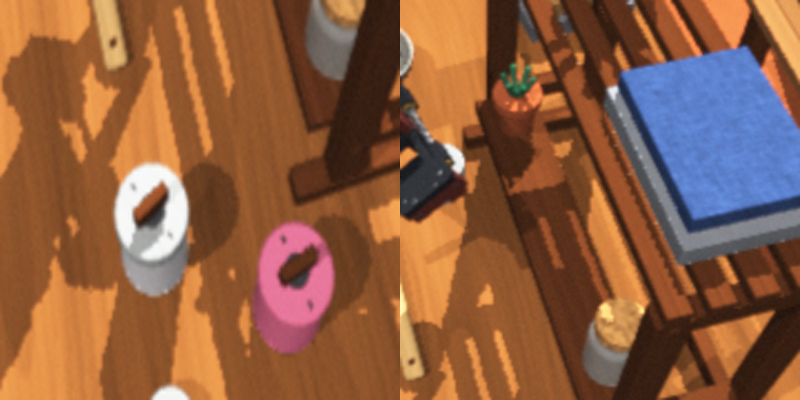

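The tin is in place, with the knob's bar running from crop (137,217) to (165,190) and the lid marks at (133,187) and (175,235). The way to the ledge is clear, so I'll bring the cup in.

>>> arm_command:
  rows: [0, 0, 0, 0.2, 0.05, 0.14, -1, 0, 0, 0, 0.4, 0.1, 0.27, -1, 0, 0, 0, 0.595, 0.157, 0.41, -1]

```text
t: 7.0
ee_pos: [619.3, 22.2, 169.5]
orientation: [-2.946, -0.388, -0.787]
ft_force: [0.9, 0.0, -0.8]
width: 56.8
grasp_force: 30.0
```

>>> arm_command:
  rows: [0, 0, 0, 0.2, 0.05, 0.14, -1, 0, 0, 0, 0.4, 0.1, 0.27, -1, 0, 0, 0, 0.595, 0.156, 0.41, -1, 0, 0, 0, 0.595, 0.156, 0.41, -1]

```text
t: 7.4
ee_pos: [679.7, 24.7, 165.0]
orientation: [-2.946, -0.387, -0.79]
ft_force: [0.1, -0.8, -1.3]
width: 56.8
grasp_force: 30.0
```

>>> arm_command:
  rows: [0, 0, 0, -0.06, 0, 0.1, -1, 0, 0, 0, -0.12, 0, 0.21, -1, 0, 0, 0, -0.18, 0, 0.314, -1, 0, 0, 0, -0.18, 0, 0.314, -1]

```text
t: 7.8
ee_pos: [675.7, 25.4, 134.2]
orientation: [-2.946, -0.387, -0.782]
ft_force: [-0.8, 0.2, -0.8]
width: 57.1
grasp_force: 30.0
```

Run:
```python
from plan import *
p,r=cur();o=ctrl.get_obs();print(p,o["ft_force"],o["qpos"].round(2),((Rt(15,30)*Rz(180)).inv()*r).as_rotvec()*57.3)
im,d=ctrl.get_image("scene");save("pics/s3.png",cv2.resize(im[90:290,280:480],(600,600),interpolation=cv2.INTER_CUBIC))
```

```text
[675.74724069  25.39792269 134.18372559] [-0.7843959   0.21286899 -0.80083422] [-0.05  0.51  1.91  0.62  0.27  0.7 ] [ 0.09332712 -0.249612    0.06254561]
```

View pics/s3.png

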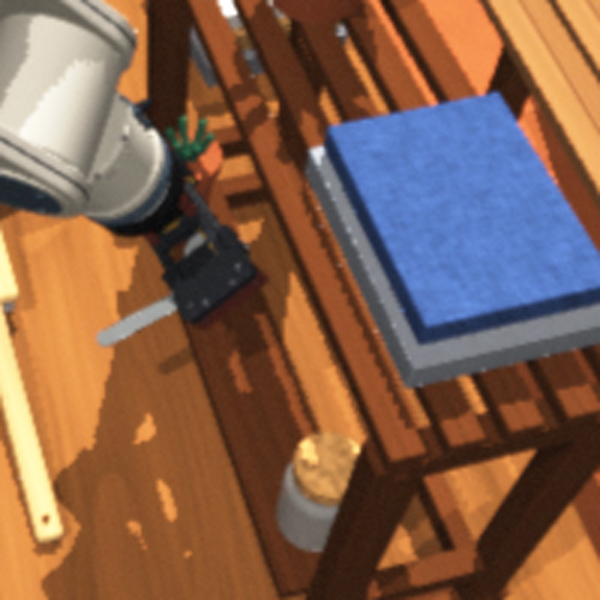

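>>> arm_command:
  rows: [0, 0, 0, 0.014, 0, 0.023, -1, 0, 0, 0, 0.008, 0, 0.034, -1, 0, 0, 0, 0.002, 0, 0.044, -1, 0, 0, 0, 0.002, 0, 0.044, -1]

```text
t: 8.25
ee_pos: [679.6, 26.8, 133.0]
orientation: [-2.945, -0.388, -0.788]
ft_force: [-0.3, -0.7, -0.8]
width: 56.7
grasp_force: 30.0
```

>>> arm_command:
  rows: [0, 0, 0, -0.01, 0, 0.016, -1, 0, 0, 0, -0.01, 0, 0.016, -1, 0, 0, 0, -0.01, 0, 0.016, -1]

```text
t: 8.55
ee_pos: [679.8, 26.8, 132.3]
orientation: [-2.945, -0.388, -0.789]
ft_force: [-4.4, -0.1, 6.9]
width: 56.5
grasp_force: 30.0
```

>>> arm_command:
  rows: [0, 0, 0, -0.006, 0, 0.011, -1, 0, 0, 0, -0.006, 0, 0.011, -1, 0, 0, 0, -0.006, 0, 0.011, -1]

```text
t: 8.85
ee_pos: [679.8, 26.9, 132.2]
orientation: [-2.944, -0.388, -0.791]
ft_force: [-9.9, -1.0, 15.6]
width: 56.9
grasp_force: 30.0
```

>>> arm_command:
  rows: [0, 0, 0, 0.006, 0, -0.011, -1, 0, 0, 0, 0.006, 0, -0.011, 0.75, 0, 0, 0, 0.006, 0, -0.011, 0.75, 0, 0, 0, 0.006, 0, -0.011, 0.75, 0, 0, 0, 0.006, 0, -0.011, 0.75]

```text
t: 9.35
ee_pos: [679.5, 26.8, 131.1]
orientation: [-2.945, -0.388, -0.787]
ft_force: [0.0, -0.1, -0.3]
width: 76.7
grasp_force: 0.0
```

>>> arm_command:
  rows: [0, 0, 0, 0, 0, -0.2, 0.75, 0, 0, 0, 0, 0, -0.5, 0.75, 0, 0, 0, 0, 0, -1, 1, 0, 0, 0, 0, 0, -1, 1]

```text
t: 9.75
ee_pos: [641.3, 15.9, 204.4]
orientation: [-2.944, -0.388, -0.795]
ft_force: [0.8, -0.8, 0.8]
width: 87.0
grasp_force: 0.0
```

Run:
```python
from kin import *
L=np.load("L.npy");o=ctrl.get_obs();q0=o["qpos"];print(q0.round(2),cur()[0],o["width"])
# knob direction from s2 (scene0 full image): bar ends in pics/s2 coordinates
z=cv2.imread("pics/s2.png")
P=ctrl.camera_params("scene");K=np.array(P["camera_matrix"]);T=np.linalg.inv(np.array(P["world_to_cam"]))
def ray(u,v,zz):
    d=T[:3,:3]@np.array([(u-K[0,2])/K[0,0],(v-K[1,2])/K[1,1],1]);c=T[:3,3];return (c+d*(zz-c[2])/d[2])[:2]
f=lambda x,y:(250+x/2.5,250+y/400*120)
a=ray(*f(137,217),118);b=ray(*f(165,190),118);print(a,b,np.degrees(np.arctan2(*(b-a)[::-1])))
a=ray(*f(133,187),96);b=ray(*f(175,235),96);print("marks",a,b,(a+b)/2,np.degrees(np.arctan2(*(b-a)[::-1])))
for yaw in(20,60,100,140):  # upright: tool x yaw
  q,c=ik(np.array([504.6,-289,110.]),Rt(yaw,0)*Rz(180),L,[-.5,.5,1.8,0,.9,(-30+90-yaw)/57.3]);print(yaw,q.round(2),round(c,4))
```

```text
[-0.07  0.35  1.96  0.47  0.36  0.84] [641.3214979   15.8964194  204.38257322] 87.016447576587
[ 491.53668664 -297.20555532] [ 518.05481484 -285.16341068] 24.42326931679202
marks [ 491.78882437 -270.64823009] [ 521.5935482  -308.88412132] [ 506.69118629 -289.7661757 ] -52.06372783399657
20 [-0.54  0.5   1.85 -0.    0.79  0.68] 0.0
60 [-0.54  0.5   1.85 -0.    0.79 -0.02] 0.0
100 [-0.54  0.5   1.85 -0.    0.79 -0.71] 0.0
140 [-0.54  0.5   1.85 -0.    0.79 -1.41] 0.0
```

Run:
```python
from plan import *
plan([((575,-15,225),15,26,1),((504.6,-289,205),24,0,1)],v=48)
```

```text
2 x [0.0002, -0.0233, 0.0001, -0.649, 0.159, -0.676, 1]
  -> [575. -15. 225.] 15 26
2 x [0.0049, -0.0362, -0.0115, -0.418, 0.77, -0.134, 1]
2 x [0.0035, -0.0361, -0.012, -0.458, 0.752, -0.096, 1]
2 x [0.0021, -0.0361, -0.0123, -0.494, 0.734, -0.05, 1]
2 x [0.0007, -0.0361, -0.0125, -0.526, 0.714, 0.003, 1]
  -> [ 504.6 -289.   205. ] 24 0
```

>>> arm_command:
  rows: [0, -0.0233, 0, -0.649, 0.159, -0.676, 1, 0, -0.0233, 0, -0.649, 0.159, -0.676, 1]

```text
t: 9.95
ee_pos: [574.1, -15.0, 222.0]
orientation: [-2.981, -0.394, -0.679]
ft_force: [-0.5, -0.2, 0.8]
width: 87.6
grasp_force: 0.0
```

>>> arm_command:
  rows: [0.0049, -0.0362, -0.0115, -0.418, 0.77, -0.134, 1, 0.0049, -0.0362, -0.0115, -0.418, 0.77, -0.134, 1]

```text
t: 10.15
ee_pos: [558.1, -85.2, 217.5]
orientation: [-3.014, -0.46, -0.51]
ft_force: [1.3, -0.0, -0.3]
width: 87.7
grasp_force: 0.0
```

>>> arm_command:
  rows: [0.0035, -0.0361, -0.012, -0.458, 0.752, -0.096, 1, 0.0035, -0.0361, -0.012, -0.458, 0.752, -0.096, 1]

```text
t: 10.35
ee_pos: [540.8, -154.4, 211.8]
orientation: [-3.041, -0.524, -0.337]
ft_force: [0.3, 0.1, 0.5]
width: 88.2
grasp_force: 0.0
```

>>> arm_command:
  rows: [0.0021, -0.0361, -0.0123, -0.494, 0.734, -0.05, 1, 0.0021, -0.0361, -0.0123, -0.494, 0.734, -0.05, 1]

```text
t: 10.55
ee_pos: [523.1, -222.9, 206.5]
orientation: [-3.06, -0.59, -0.164]
ft_force: [1.6, 0.3, -1.5]
width: 87.9
grasp_force: 0.0
```

>>> arm_command:
  rows: [0.0007, -0.0361, -0.0125, -0.526, 0.714, 0.003, 1, 0.0007, -0.0361, -0.0125, -0.526, 0.714, 0.003, 1, 0.0007, -0.0361, -0.0125, -0.526, 0.714, 0.003, 1, 0.0007, -0.0361, -0.0125, -0.526, 0.714, 0.003, 1]

```text
t: 10.95
ee_pos: [504.2, -288.2, 201.0]
orientation: [-3.071, -0.652, 0.008]
ft_force: [-0.4, 0.0, -0.2]
width: 87.9
grasp_force: 0.0
```

```bash
cat > wr.py <<'E'
from plan import *
def wray(u,v,zz,p,r):
    P=ctrl.camera_params("wrist");K=np.array(P["camera_matrix"]);M=np.array(P["tool_from_camera"])
    x,y=u-K[0,2],v-K[1,2];rr=math.hypot(x,y);t=rr/K[0,0];d=np.array([math.sin(t)*x/rr,math.sin(t)*y/rr,math.cos(t)])
    c=p+r.apply(M[:3,3]);d=r.apply(M[:3,:3]@d);return c+d*(zz-c[2])/d[2]
E
python3 - <<'E'
from wr import *
p,r=cur();o=ctrl.get_obs();print(p,o["qpos"].round(2),((Rt(24,0)*Rz(180)).inv()*r).as_rotvec()*57.3)
im,d=ctrl.get_image("wrist");np.savez("w2.npz",p=p,r=r.as_rotvec())
save("pics/w2.png",cv2.resize(im[100:400,160:480],(800,750),interpolation=cv2.INTER_CUBIC)[:600])
im,d=ctrl.get_image("top");P=pcl("top",d)
m=(np.abs(P[...,2]-142)<6)&(np.hypot(P[...,0]-678,P[...,1]-26)<45);q=P[m];print("cup",m.sum(),cv2.minEnclosingCircle(q[:,:2].astype(np.float32)),np.median(q[:,2]))
E
```

```text
[ 504.18134332 -288.23210707  201.01119413] [-0.54  0.41  1.76 -0.    0.98  0.61] [ 0.19565923 -0.25525731  0.03165784]
cup 351 ((679.8324584960938, 25.892581939697266), 28.565563201904297) 142.63821372184236
```

View pics/w2.png

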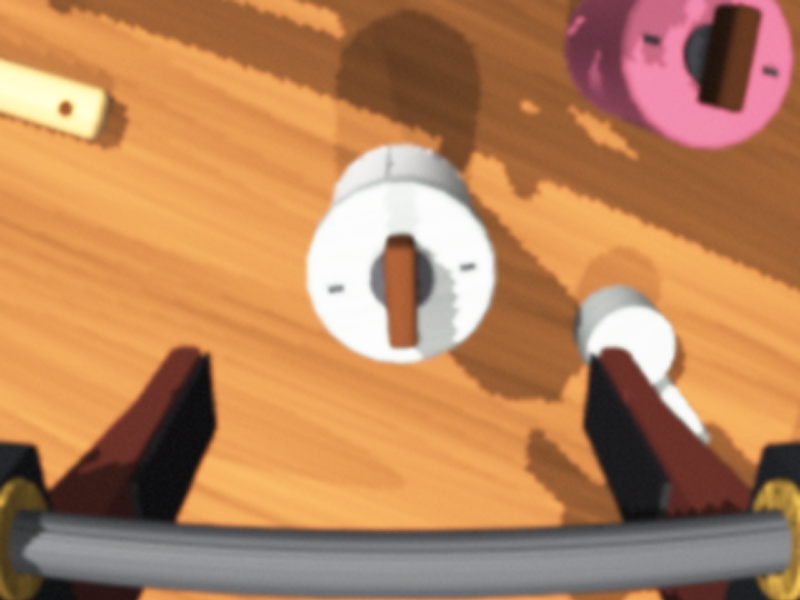

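>>> arm_command:
  rows: [0, 0, 0, 0, 0, 0.5, 1, 0, 0, 0, 0, 0, 0.9, 1, 0, 0, 0, 0, 0, 0.96, 0.2, 0, 0, 0, 0, 0, 0.96, -0.3]

```text
t: 11.45
ee_pos: [503.8, -287.6, 124.7]
orientation: [-3.07, -0.655, 0.009]
ft_force: [-0.9, 0.3, 0.1]
width: 75.3
grasp_force: 0.0
```

Run:
```python
from wr import *
p,r=cur();print(p,ctrl.get_obs()["width"])
w=np.load("w2.npz");pp,rr=w["p"],R.from_rotvec(w["r"])
f=lambda u,v:(160+u/2.5,100+v/2.5)
print("bar",wray(*f(402,240),120,pp,rr),wray(*f(403,345),120,pp,rr),"marks",wray(*f(336,289),96,pp,rr),wray(*f(467,267),96,pp,rr))
print(r.inv().apply(np.array([504.6,-289,122])-p)/80)
```

```text
[ 503.78066442 -287.55096735  124.74392549] 75.28009848845879
bar [ 523.37532253 -279.97262551  120.        ] [ 492.56480608 -294.04734086  120.        ] marks [ 492.8322666  -269.20106535   96.        ] [ 517.84344547 -306.26260822   96.        ]
[0.00214597 0.02083541 0.03421515]
```

>>> arm_command:
  rows: [0, 0, 0, 0.015, 0.005, 0.03, -0.5, 0, 0, 0, 0.015, 0.005, 0.03, -1, 0, 0, 0, 0.015, 0.005, 0.03, -1, 0, 0, 0, 0.015, 0.005, 0.03, -1, 0, 0, 0, 0.015, 0.005, 0.03, -1]

```text
t: 11.95
ee_pos: [505.4, -288.6, 123.3]
orientation: [-3.073, -0.654, 0.006]
ft_force: [0.4, -0.4, 0.9]
width: 35.1
grasp_force: 0.0
```

>>> arm_command:
  rows: [0, 0, 0, 0, 0, 0, -1, 0, 0, 0, 0, 0, 0, -1, 0, 0, 0, 0, 0, 0, -1, 0, 0, 0, 0, 0, 0, -1, 0, 0, 0, 0, 0, 0, -1]

```text
t: 12.45
ee_pos: [505.2, -288.3, 122.7]
orientation: [-3.072, -0.653, 0.008]
ft_force: [-0.0, 1.2, -0.4]
width: 9.8
grasp_force: 30.0
```

>>> arm_command:
  rows: [0, 0, 0.033, 0, 0, 0, -1, 0, 0, 0.066, 0, 0, 0, -1, 0, 0, 0.099, 0, 0, 0, -1, 0, 0, 0.132, 0, 0, 0, -1, 0, 0, 0.165, 0, 0, 0, -1]

```text
t: 12.95
ee_pos: [505.1, -288.3, 122.7]
orientation: [3.137, -0.162, -0.008]
ft_force: [1.0, 0.9, -0.3]
width: 9.7
grasp_force: 30.0
```

>>> arm_command:
  rows: [0, 0, 0.033, 0, 0, 0, -1, 0, 0, 0.066, 0, 0, 0, -1, 0, 0, 0.099, 0, 0, 0, -1, 0, 0, 0.132, 0, 0, 0, -1, 0, 0, 0.165, 0, 0, 0, -1]

```text
t: 13.45
ee_pos: [505.1, -288.3, 122.6]
orientation: [2.99, -0.961, -0.008]
ft_force: [-0.4, 0.5, -0.0]
width: 9.8
grasp_force: 30.0
```

>>> arm_command:
  rows: [0, 0, 0.033, 0, 0, 0, -1, 0, 0, 0.066, 0, 0, 0, -1, 0, 0, 0.099, 0, 0, 0, -1, 0, 0, 0.132, 0, 0, 0, -1, 0, 0, 0.165, 0, 0, 0, -1]

```text
t: 13.95
ee_pos: [505.1, -288.4, 122.6]
orientation: [2.643, -1.694, -0.007]
ft_force: [-0.0, 0.4, -0.3]
width: 9.7
grasp_force: 30.0
```

Run:
```python
from wr import *
p,r=cur();o=ctrl.get_obs();print(p,o["moment"],o["width"],o["ft_force"],o["qpos"].round(2));x=r.as_matrix()[:,0];print(np.degrees(np.arctan2(x[1],x[0])))
```

```text
[ 505.12169638 -288.37697208  122.64350704] [0.28608786 0.03172972 0.05120343] 9.67939910802004 [-0.04381702  0.39510769 -0.28155093] [-0.54  0.52  1.8  -0.    0.83  2.18]
-65.32016437661248
```

>>> arm_command:
  rows: [0, 0, 0, 0, 0, 0, 0, 0, 0, 0, 0, 0, 0, 0, 0, 0, 0, 0, 0, 0, 0, 0, 0, 0, 0, 0, -0.3, 0, 0, 0, 0, 0, 0, -0.98, 1]

```text
t: 14.45
ee_pos: [503.3, -287.2, 194.0]
orientation: [2.647, -1.686, -0.019]
ft_force: [0.2, -0.2, -0.0]
width: 46.3
grasp_force: 0.0
```

>>> arm_command:
  rows: [0, 0, -0.16, 0, 0, 0, 1, 0, 0, -0.16, 0, 0, 0, 1, 0, 0, -0.16, 0, 0, 0, 1, 0, 0, -0.16, 0, 0, 0, 1]

```text
t: 14.85
ee_pos: [505.6, -288.5, 197.0]
orientation: [2.987, -0.968, -0.006]
ft_force: [0.5, -0.8, -0.7]
width: 78.3
grasp_force: 0.0
```

Run:
```python
from wr import *
p,r=cur();o=ctrl.get_obs();print(p,o["width"])
im,d=ctrl.get_image("wrist");np.savez("w3.npz",p=p,r=r.as_rotvec())
save("pics/w3.png",cv2.resize(im[100:300,220:420],(600,600),interpolation=cv2.INTER_CUBIC))
```

```text
[ 505.60912698 -288.54016713  196.9954955 ] 78.25180838182045
```

View pics/w3.png

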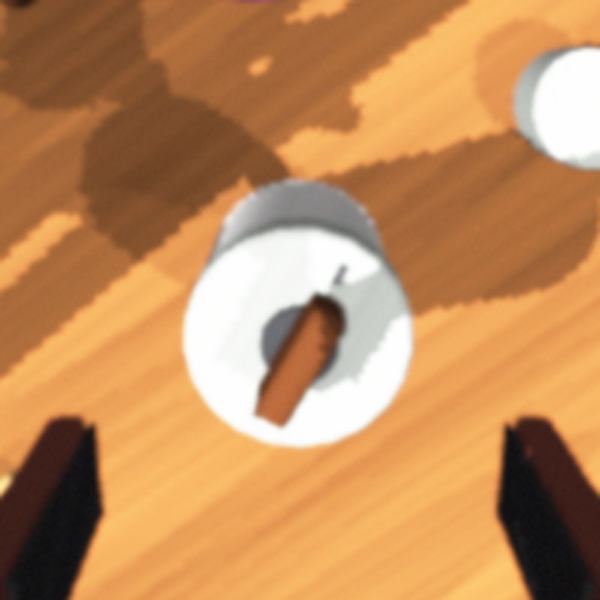

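Run:
```python
from wr import *
w=np.load("w3.npz");p,r=w["p"],R.from_rotvec(w["r"]);f=lambda u,v:(220+u/3,100+v/3)
an=lambda a,b:np.degrees(np.arctan2(*(b-a)[:2][::-1]))
a,b=wray(*f(271,413),120,p,r),wray(*f(321,297),120,p,r);c=wray(*f(298,337),96,p,r);m=wray(*f(340,274),96,p,r)
print(a,b,an(a,b),c,m,an(c,m), an(wray(*f(335,284),96,p,r),wray(*f(345,266),96,p,r)))
```

```text
[ 500.7103332  -275.15704158  120.        ] [ 518.20706514 -303.31131155  120.        ] -58.140732417669575 [ 506.85723659 -288.1990593    96.        ] [ 514.66267864 -307.86325855   96.        ] -68.35005623826613 -63.742972383737055
```

Run:
```python
from kin import *
L=np.load("L.npy");q0=ctrl.get_obs()["qpos"]
g=np.array([505,-288.5,66.]);a=(25,30);z=Rt(*a).as_matrix()[:,2]
for p,az,t in((g-110*z+[0,0,20],25,30),(g,25,30),((590,-125,200),15,30),((685,-122,168),3,30)):
    q,c=ik(np.array(p),Rt(az,t)*Rz(180),L,q0);q0=q;print(q.round(2),round(c,4))
s=plan([(g-110*z+[0,0,20],*a,1)])
```

```text
[-0.88  0.37  2.    0.76  0.78 -0.3 ] 0.0
[-0.78  0.53  2.07  1.01  0.59 -0.51] 0.0
[-0.37  0.33  2.01  0.72  0.47  0.34] 0.0
[-0.26  0.45  1.9   0.49  0.33  0.84] 0.0
5 x [0.023, 0.0834, -0.1681, -0.17, 0.302, 0.099, 1]
5 x [0.065, 0.0807, -0.1566, -0.315, 0.175, 0.016, 1]
  -> [ 455.1 -311.8  181.3] 25 30
```

>>> arm_command:
  rows: [0.023, 0.0834, -0.1681, -0.17, 0.302, 0.099, 1, 0.023, 0.0834, -0.1681, -0.17, 0.302, 0.099, 1, 0.023, 0.0834, -0.1681, -0.17, 0.302, 0.099, 1, 0.023, 0.0834, -0.1681, -0.17, 0.302, 0.099, 1, 0.023, 0.0834, -0.1681, -0.17, 0.302, 0.099, 1]

```text
t: 15.4
ee_pos: [478.8, -299.7, 188.6]
orientation: [3.098, -0.157, 0.41]
ft_force: [0.3, 0.1, -0.6]
width: 87.9
grasp_force: 0.0
```

>>> arm_command:
  rows: [0.065, 0.0807, -0.1566, -0.315, 0.175, 0.016, 1, 0.065, 0.0807, -0.1566, -0.315, 0.175, 0.016, 1, 0.065, 0.0807, -0.1566, -0.315, 0.175, 0.016, 1, 0.065, 0.0807, -0.1566, -0.315, 0.175, 0.016, 1, 0.065, 0.0807, -0.1566, -0.315, 0.175, 0.016, 1]

```text
t: 15.9
ee_pos: [455.3, -311.3, 181.4]
orientation: [-2.881, -0.585, -0.749]
ft_force: [0.1, 0.4, 0.1]
width: 87.8
grasp_force: 0.0
```

Run:
```python
from plan import *
ctrl.get_image("top")
g=np.array([505,-288.5,66.]);a=(25,30);z=Rt(*a).as_matrix()[:,2]
p,r=cur();print(p,((Rt(*a)*Rz(180)).inv()*r).as_rotvec()*57.3)
s=plan([(g-60*z,*a,1),(g,*a,1)])
```

```text
[ 454.96079466 -312.08158997  180.82781887] [-0.4998827  -0.59959502  1.29618583]
2 x [0.0028, 0.0033, -0.0072, -0.11, -0.008, 0.84, 1]
  -> [ 477.8 -301.1  118. ] 25 30
2 x [-0.0, 0.0, -0.0, -0.0, 0.001, 0.75, 1]
  -> [ 505.  -288.5   66. ] 25 30
```

>>> arm_command:
  rows: [0.0028, 0.0033, -0.0072, -0.11, -0.008, 0.45, 1, 0.0028, 0.0033, -0.0072, -0.11, -0.008, 0.84, 1, 0.0028, 0.0033, -0.0072, -0.11, -0.008, 0.84, 1]

```text
t: 16.25
ee_pos: [477.3, -298.8, 115.0]
orientation: [-2.865, -0.61, -0.752]
ft_force: [-0.7, -0.0, -0.1]
width: 87.8
grasp_force: 0.0
```

>>> arm_command:
  rows: [0, 0, 0, 0, 0, 0.4, 1, 0, 0, 0, 0, 0, 0.75, 1, 0, 0, 0, 0, 0, 0.75, 1]

```text
t: 16.55
ee_pos: [504.9, -286.8, 64.6]
orientation: [-2.866, -0.616, -0.756]
ft_force: [0.1, 0.3, -0.4]
width: 88.3
grasp_force: 0.0
```

Run:
```python
from plan import *
ctrl.get_image("top")
g=np.array([505,-288.5,66.]);a=(25,30)
p,r=cur();o=ctrl.get_obs();print(p,o["ft_force"],((Rt(*a)*Rz(180)).inv()*r).as_rotvec()*57.3)
print(r.inv().apply(g-p)/80)
```

```text
[ 504.78460319 -287.40892499   65.89966307] [ 0.46727043 -0.64805309  0.31937671] [-0.05177196 -0.31084751  0.70617342]
[-0.00209957  0.01352779 -0.002724  ]
```

Well aligned. Close on the tin.

>>> arm_command:
  rows: [0, 0, 0, 0, 0.01, 0, -1, 0, 0, 0, 0, 0.01, 0, -1, 0, 0, 0, 0, 0.01, 0, -1, 0, 0, 0, 0, 0.01, 0, -1, 0, 0, 0, 0, 0.01, 0, -1]

```text
t: 17.1
ee_pos: [504.9, -289.0, 67.1]
orientation: [-2.868, -0.619, -0.762]
ft_force: [-4.5, 1.8, 9.3]
width: 64.0
grasp_force: 30.0
```

Run:
```python
from plan import *
o=ctrl.get_obs();p,r=cur();print(p,o["width"],o["grasp_force"],o["ft_force"],o["moment"])
s=plan([((505,-287,96),25,30,-1),((520,-200,205),18,30,-1),((590,-120,205),10,30,-1)],v=40)
s=plan([((684.5,-122,195),3,30,-1),((684.5,-122,172),3,30,-1)],start=s,v=40)
```

```text
[ 504.8754289  -288.97380137   67.11609871] 64.02979557778941 30.000828802585602 [-4.46072575  1.79459086  9.34383235] [0.33242291 0.09504711 0.2252314 ]
1 x [0.0012, 0.0011, -0.0033, 0.189, -0.023, -0.308, -1]
  -> [ 504.9 -287.    96. ] 25 30
2 x [-0.0098, 0.0, 0.0169, 0.614, -0.453, -0.432, -1]
2 x [-0.0097, 0.0, 0.0168, 0.588, -0.471, -0.447, -1]
  -> [ 520. -200.  205.] 18 30
3 x [-0.0222, 0.0, 0.0385, 0.989, -0.681, 0.571, -1]
  -> [ 590. -120.  205.] 10 30
3 x [-0.0194, 0.0, 0.0337, 0.941, 0.23, 0.687, -1]
  -> [ 684.5 -122.   195. ] 3 30
1 x [-0.0, 0.0, -0.0, -0.144, 0.0, 0.249, -1]
  -> [ 684.5 -122.   172. ] 3 30
```

>>> arm_command:
  rows: [0, 0, 0, 0.09, 0, -0.155, -1, 0, 0, 0, 0.18, 0, -0.31, -1, 0, 0, 0, 0.18, 0, -0.31, -1]

```text
t: 17.4
ee_pos: [505.4, -289.7, 96.0]
orientation: [-2.87, -0.62, -0.763]
ft_force: [0.2, -0.4, -4.5]
width: 63.9
grasp_force: 30.0
```

>>> arm_command:
  rows: [-0.005, 0, 0.0085, 0.3, -0.22, -0.21, -1, -0.0098, 0, 0.0169, 0.614, -0.453, -0.432, -1]

```text
t: 17.6
ee_pos: [512.5, -245.1, 148.0]
orientation: [-2.9, -0.528, -0.766]
ft_force: [0.4, 0.4, -3.0]
width: 63.6
grasp_force: 30.0
```

>>> arm_command:
  rows: [-0.005, 0, 0.0085, 0.3, -0.235, -0.22, -1, -0.0098, 0, 0.0169, 0.588, -0.471, -0.447, -1, -0.0098, 0, 0.0169, 0.588, -0.471, -0.447, -1]

```text
t: 17.9
ee_pos: [522.2, -200.3, 206.0]
orientation: [-2.929, -0.451, -0.781]
ft_force: [0.3, -0.5, -4.0]
width: 63.5
grasp_force: 30.0
```

>>> arm_command:
  rows: [-0.0055, 0, 0.0096, 0.25, -0.17, 0.14, -1, -0.011, 0, 0.019, 0.5, -0.34, 0.285, -1, -0.0165, 0, 0.029, 0.74, -0.51, 0.43, -1, -0.0222, 0, 0.0385, 0.989, -0.681, 0.571, -1, -0.0222, 0, 0.0385, 0.989, -0.681, 0.571, -1]

```text
t: 18.4
ee_pos: [593.2, -120.9, 201.5]
orientation: [-2.985, -0.248, -0.789]
ft_force: [0.4, 1.0, -3.5]
width: 63.7
grasp_force: 30.0
```

Run:
```python
from plan import *
im,d=ctrl.get_image("scene");P=pcl("scene",d)
o=ctrl.get_obs();p,r=cur();print(p,o["width"],o["grasp_force"],o["ft_force"],o["moment"],o["qpos"].round(2))
z=(r*Rz(-180)).as_matrix();print("tilt",np.degrees(np.arccos(-z[2,2])))
save("pics/s4.png",cv2.resize(im[90:290,280:480],(600,600),interpolation=cv2.INTER_CUBIC))
s=plan([((684.5,-122,195),3,30,-1),((684.5,-122,171),3,30,-1)],v=40)
```

```text
[ 592.3072916  -121.75457129  201.35975945] 63.69992922666021 30.000243186950684 [-0.14244435 -0.31317161 -4.55499412] [-0.04573448  0.59757802 -0.00271234] [-0.34  0.32  2.02  0.63  0.42  0.53]
tilt 29.575127439439402
3 x [-0.0185, 0.0024, 0.0314, 0.949, 0.194, 0.63, -1]
  -> [ 684.5 -122.   195. ] 3 30
1 x [0.0, -0.0, -0.0, -0.15, 0.0, 0.259, -1]
  -> [ 684.5 -122.   171. ] 3 30
```

View pics/s4.png

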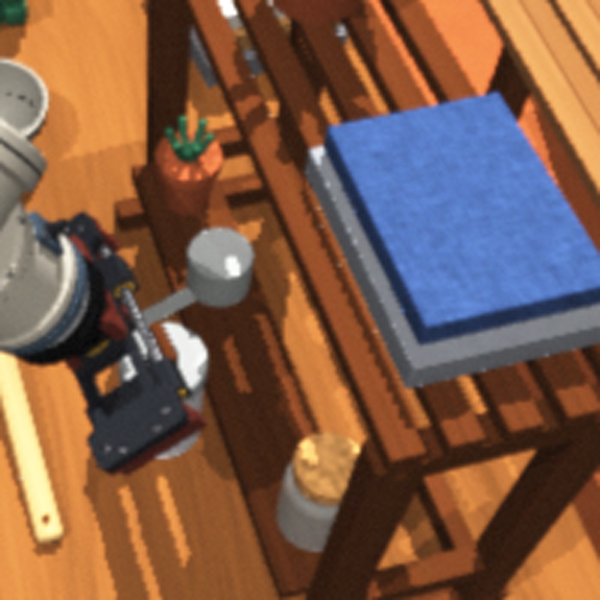

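The cup stands upright on the ledge beside the pot, at (220,265), and the tin is held upright. I'll match the grip-time tilt when setting it down.

Run:
```python
from plan import *
G=R.from_rotvec([-2.868,-0.619,-0.762]);z=(G*Rz(-180)).as_matrix();t=np.degrees(np.arccos(-z[2,2]));print(t,np.degrees(np.arctan2(z[1,2],z[0,2])),np.degrees(np.arctan2(-z[1,0],-z[0,0])),"roll",np.degrees(np.arcsin(z[2,1])))
s=plan([((684.5,-122,195),3,t,-1)],v=40)
```

```text
29.779802647903832 24.557051686975388 24.32844771189674 roll 0.09854620392823969
3 x [-0.0184, 0.0012, 0.0314, 0.949, 0.194, 0.63, -1]
  -> [ 684.5 -122.   195. ] 3 29.779802647903832
```

>>> arm_command:
  rows: [-0.0046, 0.0003, 0.0078, 0.237, 0.048, 0.157, -1, -0.0092, 0.0006, 0.0157, 0.474, 0.097, 0.315, -1, -0.0138, 0.0009, 0.0236, 0.71, 0.145, 0.47, -1, -0.0184, 0.0012, 0.0314, 0.949, 0.194, 0.63, -1, -0.0184, 0.0012, 0.0314, 0.949, 0.194, 0.63, -1]

```text
t: 18.95
ee_pos: [686.1, -124.6, 195.7]
orientation: [-3.023, -0.074, -0.807]
ft_force: [-0.8, -0.9, -4.5]
width: 63.8
grasp_force: 30.0
```

Run:
```python
from plan import *
ctrl.get_image("top");o=ctrl.get_obs();p,r=cur();print(p,o["ft_force"],((Rt(3,29.78)*Rz(180)).inv()*r).as_rotvec()*57.3)
s=plan([((684.5,-122,171),3,29.78,-1)],v=40)
```

```text
[ 684.49363688 -124.26446761  195.29389547] [ 0.0478397   0.0583379  -4.45690095] [-0.07833814  0.01431572  0.12679362]
1 x [0.0004, -0.0001, -0.0007, -0.15, -0.028, 0.264, -1]
  -> [ 684.5 -122.   171. ] 3 29.78
```

>>> arm_command:
  rows: [0, 0, 0, -0.05, -0.01, 0.088, -1, 0, 0, 0, -0.1, -0.02, 0.176, -1, 0, 0, 0, -0.15, -0.028, 0.264, -1, 0, 0, 0, -0.15, -0.028, 0.264, -1]

```text
t: 19.4
ee_pos: [683.3, -120.9, 170.5]
orientation: [-3.023, -0.074, -0.802]
ft_force: [0.5, 0.2, -4.6]
width: 63.4
grasp_force: 30.0
```

>>> arm_command:
  rows: [0, 0, 0, -0.009, 0, 0.016, -1, 0, 0, 0, -0.016, 0, 0.027, -1, 0, 0, 0, -0.016, 0, 0.027, -1]

```text
t: 19.7
ee_pos: [684.9, -121.1, 170.3]
orientation: [-3.022, -0.075, -0.808]
ft_force: [0.8, 0.8, -4.6]
width: 63.4
grasp_force: 30.0
```

>>> arm_command:
  rows: [0, 0, 0, -0.012, 0, 0.022, -1, 0, 0, 0, -0.012, 0, 0.022, -1, 0, 0, 0, -0.012, 0, 0.022, -1]

```text
t: 20.0
ee_pos: [684.9, -121.1, 168.2]
orientation: [-3.022, -0.075, -0.808]
ft_force: [0.6, -0.0, -4.2]
width: 63.7
grasp_force: 30.0
```

>>> arm_command:
  rows: [0, 0, 0, -0.007, 0, 0.012, -1, 0, 0, 0, -0.007, 0, 0.012, -1, 0, 0, 0, -0.007, 0, 0.012, -1]

```text
t: 20.3
ee_pos: [685.1, -121.2, 167.2]
orientation: [-3.022, -0.074, -0.809]
ft_force: [0.1, -0.3, -3.9]
width: 63.2
grasp_force: 30.0
```

>>> arm_command:
  rows: [0, 0, 0, -0.006, 0, 0.011, -1, 0, 0, 0, -0.006, 0, 0.011, -1, 0, 0, 0, -0.006, 0, 0.011, -1]

```text
t: 20.6
ee_pos: [685.3, -121.2, 167.1]
orientation: [-3.022, -0.074, -0.81]
ft_force: [-4.3, 0.3, 5.5]
width: 63.7
grasp_force: 30.0
```

>>> arm_command:
  rows: [0, 0, 0, 0.003, 0, -0.005, -1, 0, 0, 0, 0.003, 0, -0.005, 0.68, 0, 0, 0, 0.003, 0, -0.005, 0.68, 0, 0, 0, 0.003, 0, -0.005, 0.68, 0, 0, 0, 0.003, 0, -0.005, 0.68]

```text
t: 21.1
ee_pos: [685.0, -121.2, 166.5]
orientation: [-3.022, -0.074, -0.808]
ft_force: [-0.5, -0.1, 0.3]
width: 73.6
grasp_force: 0.0
```

>>> arm_command:
  rows: [0, 0, 0, 0, 0, -0.2, 0.68, 0, 0, 0, 0, 0, -0.5, 0.68, 0, 0, 0, 0, 0, -0.9, 0.68, 0, 0, 0, 0, 0, -1, 0.68]

```text
t: 21.5
ee_pos: [645.2, -123.4, 238.5]
orientation: [-3.022, -0.075, -0.813]
ft_force: [0.5, 0.2, 0.5]
width: 73.8
grasp_force: 0.0
```

>>> arm_command:
  rows: [0, 0, 0, -0.5, 0, -0.4, 0.68, 0, 0, 0, -0.9, 0, -0.7, 0.68, 0, 0, 0, -0.9, 0, -0.7, 0.68]

```text
t: 21.8
ee_pos: [550.5, -126.9, 247.5]
orientation: [-3.023, -0.073, -0.803]
ft_force: [0.6, 0.8, 0.5]
width: 73.8
grasp_force: 0.0
```

>>> arm_command:
  rows: [0, 0, 0, -0.5, 0, -0.4, 0.68, 0, 0, 0, -0.9, 0, -0.7, 0.68, 0, 0, 0, -0.9, 0, -0.7, 0.68, 0, 0, 0, -0.9, 0, -0.7, 0.68]

```text
t: 22.2
ee_pos: [465.2, -132.6, 261.6]
orientation: [-3.023, -0.073, -0.81]
ft_force: [-0.4, 0.0, 0.4]
width: 74.0
grasp_force: 0.0
```

Run:
```python
from plan import *
print(cur()[0],ctrl.get_obs()["t"])
for n in("scene","top"):
    im,d=ctrl.get_image(n);P=pcl(n,d)
    for nm,c,z in(("cup",(680,26),142.),("tin",(685,-121),196.),("jar",(693,-210),195.),("pot",(675,125.5),158.)):
        q=P[(np.abs(P[...,2]-z)<6)&(np.hypot(P[...,0]-c[0],P[...,1]-c[1])<45)]
        print(n,nm,len(q),cv2.minEnclosingCircle(q[:,:2].astype(np.float32)) if len(q) else "",np.median(q[:,2]) if len(q) else "")
    if n=="scene": a=cv2.resize(im[90:290,280:480],(400,400),interpolation=cv2.INTER_CUBIC)
    else: b=cv2.resize(im[110:270,230:430][:, :],(400,320),interpolation=cv2.INTER_CUBIC)
b=cv2.copyMakeBorder(b,0,80,0,0,cv2.BORDER_CONSTANT);save("pics/f.png",np.hstack([a,b]))
```

```text
[ 465.2453269  -132.57080454  261.57645341] 22.2
scene cup 321 ((679.4725952148438, 24.913196563720703), 28.95973014831543) 141.50068545569889
scene tin 467 ((685.5118408203125, -122.1056137084961), 32.78168869018555) 195.74666202481717
scene jar 370 ((694.6365966796875, -210.4234161376953), 26.051740646362305) 194.7399940865551
scene pot 219 ((673.216796875, 124.39842987060547), 30.58963394165039) 156.8683796084332
top cup 351 ((679.9592895507812, 26.388307571411133), 28.394296646118164) 142.73094336992472
top tin 406 ((685.279296875, -121.83922576904297), 31.948688507080078) 196.94614236703381
top jar 319 ((694.0330200195312, -210.32652282714844), 26.249040603637695) 196.1864517207723
top pot 283 ((675.017822265625, 126.52748107910156), 30.01181411743164) 158.37856979969672
```

View pics/f.png

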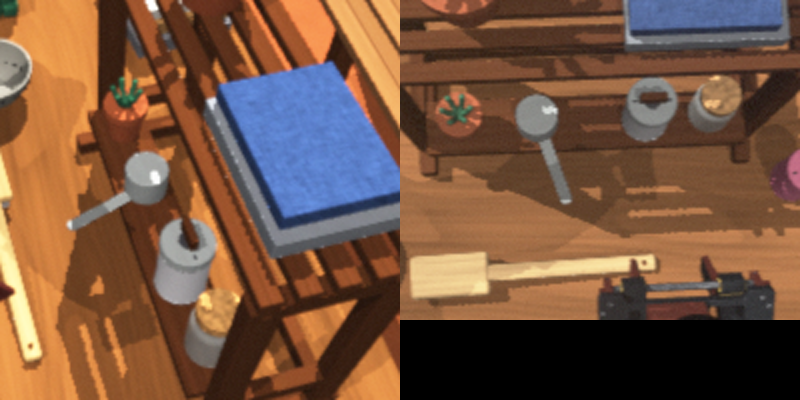

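Both stand upright and flat on the ledge: the cup at (148,178) beside the pot, and the tin at (187,260) beside the jar. The jar and pot haven't moved.

```bash
python3 -c "
from workcell import ctrl
print(ctrl.close_job())"
```

```text
the job is handed in; nothing more can be done
None
```

I've handed the job in: the tin's knob is turned clockwise to its stop, the cup is mouth down beside the clay pot, and the tin is upright beside the glass jar, both on the ledge, with the jar and pot unmoved.

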